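Spring-load the stopper tray into the drinks case and slide the hatch shut

TASK

Put the black stopper tray away in the drinks case: with its end push back the sprung block in the channel, set the tray down flat between the block and the low end stop so that the spring holds it there, and let go. Then slide the hatch fully home against its frame without slamming it. Leave the decanter, the tumblers and the stirrer where they are.

Things in the scene. Friction and masses are not known exactly. Their poses are not given: they have to be found in the camera images.
- case: Low dark-wood drinks case fixed to the marble, 220 (x) x 317 (y) mm, walls and steel hatch tracks up to z 78. Origin on the marble amid its depth; x away from the robot, y left along the hatch track, z up. Left part: fixed top. Right part: open well, x -98 to 98, y -150 to -3, floor at z 8. In it a channel along x, centre y -90, 42 mm wide between guides 10 mm high.
- seat (a point): Where the seated tray's centre belongs: fixed point of the case at x 0, y -90, z 35 mm, axes as the case's (tray flat on the floor, along x).
- end_stop (a point): Top middle of the low end stop at the channel's near end: 12 mm high, top at case z 20, x -65 to -55 mm. The seated tray's near end rests against its far face.
- rail (a point): Middle of the underside of the fixed steel glass rail above the case: along y over its whole length, z 220 to 232, x -5 to 23 mm; posts and arms only on its far side, a clamp on it up to z 271. An upright gripper over the channel or hatch pull hits it: lean it back to the near side by 30 to 35 degrees, fingers pointing down and away, and let the tray down a little short of the block.
- tray_center (a point): Centre, 27 mm above the underside, of the loose black stopper tray (about 120 g), x along it, ends alike: base 110 x 36 x 14 mm high; upright grip fin amid it 44 (x) x 12 (y), up to 54 mm high; a fixed steel stopper 18 mm wide, 30 mm high, 42 mm each side of the fin. Starts flat on the marble right of the case. Grip the fin's flat sides, leaning along x as it will be set down.
- hatch (a joint): Opening of the hatch in m: 0 closed against the frame at the case's right end (-y), at most 0.152; starts open, slides along the case's y with 2 N friction, stays where left. Aluminium plate 188 x 150 x 6 mm, underside at case z 68: it clears the seated tray by 6 mm; a tray not fully down blocks it.
- hatch_pull (a point): Middle of the black upright pull on the hatch, 40 (case x) x 12 (case y) x 30 mm high, standing on the hatch's top (15 mm below to 15 mm above this point). At case x -30, y -75 + opening, z 89 mm; axes as the case's.
- follower (a joint): Travel of the sprung block in m: 0 at rest, grows as it is pushed to the case's far side, at most 0.028. Spring 3 N at rest plus 150 N/m. A seated tray holds it at about 0.014.
- follower_face (a point): Middle of the near face of the sprung steel block at the channel's far end; block 36 wide (y), case z 10 to 52. At rest at case x 41, 96 mm from the end stop: the 110 mm tray goes in only if carried just above the end stop, pushing the block back 14 mm or more (at most 28) with its far end, then lowered.
- decanter: Empty glass ship's decanter, 152 mm across, 200 mm tall, origin at its underside; standing on the right, beyond the tray. To be left alone.
- tumblers: Stack of three glass tumblers, 80 mm across, 133 mm tall, origin at its underside; left of the case. To be left alone.
- stirrer: Stainless cocktail stirrer, 258 mm long, 10 mm high, lying left of the case, origin mid-shaft on the marble, x along the shaft. To be left alone.
There are look-alikes about, which are no part of the job. There is more than one size of the part that bears tray_center; the job needs the middle-sized.

How it is judged:
On the way:
1. the tray sits flat in the channel, held by the sprung block against the end stop and released, with the hatch still open (x of tray_center in the frame of case between -0.007 and 0.007 m and y of tray_center in the frame of case between -0.096 and -0.084 m and z of tray_center in the frame of case below 0.039 m and angle between tray_center's own z axis and vertical below 0.08 rad and angle between the x axis of tray_center and the x axis of case, either way round below 0.1 rad and value of joint follower above 0.008 m and value of joint hatch above 0.09 m and contact force between the fingers and tray below 0.2 N), for 0.2 s.
At the end, for the whole second after the job is handed in: The tray lies at rest flat in the channel (centre within 7 mm along and 6 mm across of its seated place, not more than 4 mm high, within about 5 degrees of level and in line) with the sprung block pushed back more than 8 mm by it, and the hatch is closed to within 4 mm of its frame (x of tray_center in the frame of case between -0.007 and 0.007 m and y of tray_center in the frame of case between -0.096 and -0.084 m and z of tray_center in the frame of case below 0.039 m and angle between tray_center's own z axis and vertical below 0.08 rad and angle between the x axis of tray_center and the x axis of case, either way round below 0.1 rad and value of joint follower above 0.008 m and value of joint hatch below 0.004 m and linear speed of tray below 0.01 m/s); the robot touches nothing.
It fails at once if a bystander is shifted by more than 20 mm (distance of any of decanter, tumblers, stirrer from where it was at the start of the episode above 0.02 m).
It fails at once if the decanter or the tumblers are tipped (angle between any of decanter, tumblers's own z axis and vertical above 0.3 rad).
It fails at once if the hatch is slammed (closing faster than 0.5 m/s) (velocity of joint hatch below -0.5 m/s).
It also fails if it takes over 54 s, if anything falls off the work surface, if the arm or the gripper's body presses on something with over 40 N, if the wrist force passes 120 N, or if a joint passes its speed limit or range.

ROBOT

A 6-joint arm with a two-finger parallel gripper is mounted at the origin on the work surface. World frame = base frame: x ahead of the robot, y to its left, z up, the work surface at z = 0. Lengths are in m, angles in rad, forces in N, time in s.
With the tool pointing down it reaches from about 0.35 to 0.975 m from the base axis. Payload 4.9 kg.
Tool frame: the origin (TCP) lies at the very end of the fingers, on their centre line; the grasp point (between the pads) lies 19 mm behind it (manip.grip_depth is the distance from the TCP to the grasp point, in m); z points along the fingers, x is the direction in which the jaws open and shut, and the axes are right-handed (so a half turn about z gives the same grasp; the last joint's range is limited). The gripper opens to 85 mm and grips with 20 to 120 N. Pads are 22 mm wide; open, the fingers measure 114 mm over their backs; the gripper's body (76 mm by 85 mm) begins 54 mm behind the grasp point. The pads swing forward as they close: fully open they stand 13 mm farther back than shut.
Start: joints at [1.219, 0.053, 1.613, -0, 1.476, -0.119], TCP at [0.144, 0.608, 0.199] pointing down, gripper open.
Joint ranges: [-3.01, 3.01], [-1.01, 2.22], [0.06, 2.58], [-1.02, 4.17], [0.09, 2.62], [-3.14, 3.14]. Speed limits (rad/s): [2.57, 2.57, 3.14, 3.14, 3.14, 3.14].

INTERFACE

Orientations are given as a unit quaternion [w, x, y, z].
In Python, from plant import manip gives the robot as it stands. The module is installed in compiled form; this text tells all that it offers.
- The arm moves only by the shell command python3 -m crank 'ROWS' [OPENING]. ROWS is JSON, a list of rows, each a list of 4 numbers: the shift along the tool's x, y, z in cm, then the turn about the tool's z in units of 6 degrees (1.0 is 6 degrees). A call has 1 to 10 rows; each row shifts and turns the commanded pose from where the row before left it, along the tool's axes as they then stand; what a row does not reach is not made up. A row lasts 1/12 s, in which the tool goes at most 41.7 mm and 7.16 degrees, less where a joint would pass 70% of its speed; a pose out of reach is approached as far as the arm can. A call with a gripper value outside its range is refused whole. OPENING is the opening, from 0 (shut) to 1 (fully open), set as the call begins (- or left out, the last holds). The fingers move at their own pace and stop on an object; the grip force is fixed at half the most. Time passes only in rows, so rows that do not move let the fingers close. It gives the time, the measured TCP pose, the force and the opening at its end, in the units of the state.
- manip.state(): the state, without advancing time (a new reading comes with each control period).
- manip.grab_frame(name): name is "scene" or "top" or "wrist"; returns a dict with "img" (384x512x3 uint8, red, green, blue), "intrinsics" (3x3 intrinsics, pixels), "position" and "orientation" of the camera in the world. Camera axes: x right, y up, looking along -z (the intrinsics and any distortion apply to the point x, -y, -z); pixel columns grow to the right and rows downward; lengths in m; the calibration is good to about 2 mm. A picture is of the moment at which its call begins. There is no depth.
- manip.job_done(): hands the job in, once; it reports no verdict.
The state is a dict: "time": time; "joint_pos": joint angles; "joint_vel": joint speeds; "joint_efforts": joint torques, N m; "tool_pos": TCP position; "tool_rot": TCP orientation; "contact_force": force on the tool from outside, world axes, zero at the start; "ft_torque": the same for the moment, N m; "gripper_width": opening from 0.0 (shut) to 1.0 (fully open).
Only numpy, scipy, OpenCV 4.12 (cv2) and the standard library are available. Lean on these libraries where they do the work, as an engineer would, in place of code of your own. Each camera call takes 0.05 s, during which the arm holds its last target.

## Working session

There is one attempt and no reset: what is moved stays moved. The work goes in short steps, Python scripts to look and compute and a shell command to move; the robot and the scene stay as the last step left them, time stands still between calls to the robot, and variables do not carry over. Pictures are saved under pics/ and viewed, and the job is handed in when it is done.

```bash
ls; mkdir -p pics
python3 - <<'E'
from plant import manip
import cv2,json
s=manip.state(); print(s)
print(manip.grip_depth)
for n in ["scene","top","wrist"]:
    f=manip.grab_frame(n)
    cv2.imwrite(f"pics/a_{n}.png",f["img"][:,:,::-1])
    print(n,f["intrinsics"],f["position"],f["orientation"],[k for k in f])
E
```

```text
pics
{'time': 0.0, 'joint_pos': array([ 1.21897685e+00,  5.33473990e-02,  1.61427031e+00,  8.66076391e-06,
        1.47600377e+00, -1.19005175e-01]), 'joint_vel': array([-0.00231397,  0.0002846 ,  0.00098995,  0.0001187 , -0.00184279,
        0.00039039]), 'joint_efforts': array([-3.02253262e-03, -3.93700111e+01, -3.70169699e+01, -3.91071553e-04,
        7.39225798e-03,  2.38293080e-05]), 'tool_pos': array([0.14396225, 0.60749557, 0.1972831 ]), 'tool_rot': array([ 5.26533347e-04,  7.84447686e-01,  6.20194162e-01, -8.67072031e-04]), 'contact_force': array([ 0.43265029, -0.5060308 ,  0.76453602]), 'ft_torque': array([0.01415123, 0.05297684, 0.03050406]), 'gripper_width': 1.0026544960762516}
0.0187
scene [[410.87977793   0.         253.51617295]
 [  0.         410.87977793 195.790814  ]
 [  0.           0.           1.        ]] [ 0.8092539  -0.86289558  0.9046558 ] [0.89908506 0.41638107 0.04943341 0.12581412] ['img', 'intrinsics', 'position', 'orientation']
top [[469.63462306   0.         252.92150637]
 [  0.         469.63462306 198.21662307]
 [  0.           0.           1.        ]] [0.40166433 0.01549378 1.56196798] [-0.70299032 -0.04157869  0.04328229  0.70866245] ['img', 'intrinsics', 'position', 'orientation']
wrist [[340.06874322   0.         261.1984976 ]
 [  0.         340.06874322 194.12212775]
 [  0.           0.           1.        ]] [0.06873876 0.62503875 0.37295862] [ 0.77505018 -0.12015349 -0.09429034  0.61316368] ['img', 'intrinsics', 'position', 'orientation']
```

View pics/a_scene.png

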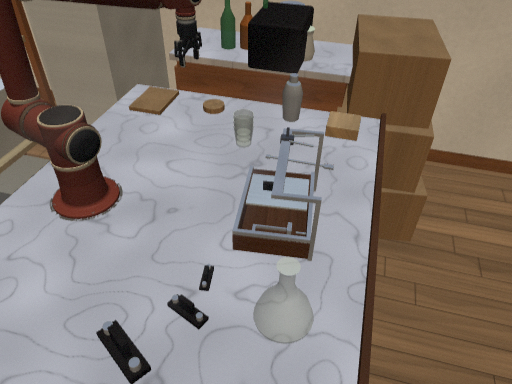

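View pics/a_top.png

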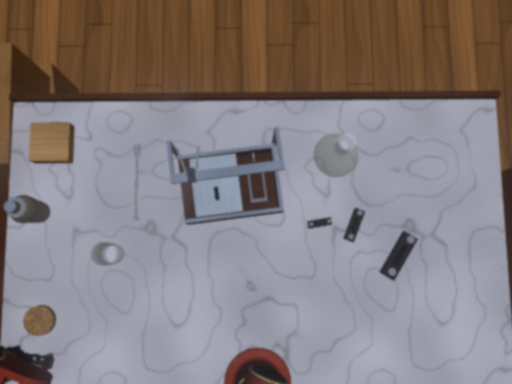

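View pics/a_wrist.png

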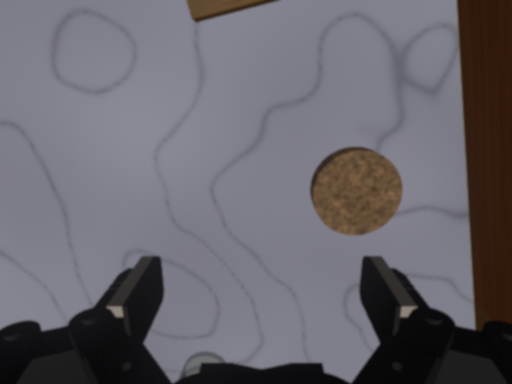

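The wrist view shows only a cork coaster and the fingers. In the top view, three black trays could be mistaken for each other:
- **Small:** (319,222)
- **Middle:** (354,225)
- **Large:** (399,255)

In the scene view they are at (207,277), (187,311) and (123,350). The middle one should be the 110 mm tray, so I'll check it in enlarged crops.

```bash
cat > h.py <<'E'
import numpy as np,cv2
from scipy.spatial.transform import Rotation as R
from scipy.optimize import least_squares
from plant import manip
def rot(q): return R.from_quat([q[1],q[2],q[3],q[0]]).as_matrix()
class Cam:
    def __init__(s,f):
        s.K=np.array(f["intrinsics"]);s.p=np.array(f["position"]);s.R=rot(f["orientation"]);s.img=f["img"]
    def ray(s,uv):
        d=np.linalg.inv(s.K)@np.array([uv[0],uv[1],1.]);d=s.R@np.array([d[0],-d[1],-d[2]]);return d/np.linalg.norm(d)
    def onz(s,uv,z):
        d=s.ray(uv);return s.p+d*(z-s.p[2])/d[2]
    def proj(s,P):
        c=s.R.T@(np.array(P)-s.p);u=s.K@np.array([c[0],-c[1],-c[2]]);return u[:2]/u[2]
def tri(obs):
    A=np.zeros((3,3));b=np.zeros(3)
    for c,uv in obs:
        d=c.ray(uv);M=np.eye(3)-np.outer(d,d);A+=M;b+=M@c.p
    P=np.linalg.solve(A,b)
    return P,[np.round(c.proj(P)-uv,1) for c,uv in obs]
def crop(img,x0,y0,w,h,k,name):
    c=cv2.resize(img[y0:y0+h,x0:x0+w],None,fx=k,fy=k,interpolation=cv2.INTER_CUBIC)[:,:,::-1].copy()
    for x in range(x0-x0%10+10,x0+w,10):
        cv2.line(c,(int((x-x0+.5)*k),0),(int((x-x0+.5)*k),12 if x%50 else 24),(0,0,255),1)
        if x%20==0: cv2.putText(c,str(x),(int((x-x0)*k)-10,24),0,.35,(0,0,255),1)
    for y in range(y0-y0%10+10,y0+h,10):
        cv2.line(c,(0,int((y-y0+.5)*k)),(12,int((y-y0+.5)*k)),(0,0,255),1)
        if y%20==0: cv2.putText(c,str(y),(12,int((y-y0)*k)+4),0,.35,(0,0,255),1)
    cv2.imwrite(name,c)
E
python3 - <<'E'
from h import *
S=Cam(manip.grab_frame("scene"));T=Cam(manip.grab_frame("top"))
crop(T.img,160,120,130,110,6,"pics/b_topcase.png")
crop(T.img,300,190,130,100,6,"pics/b_toptray.png")
crop(S.img,220,110,130,150,4,"pics/b_scase.png")
crop(S.img,90,250,130,140,4,"pics/b_stray.png")
E
```

```text
(no output)
```

View pics/b_topcase.png

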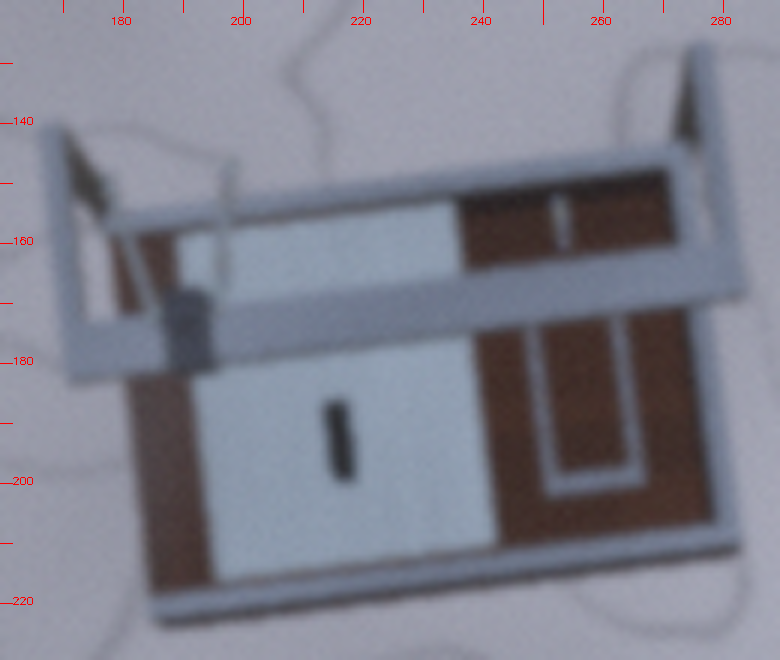

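View pics/b_toptray.png

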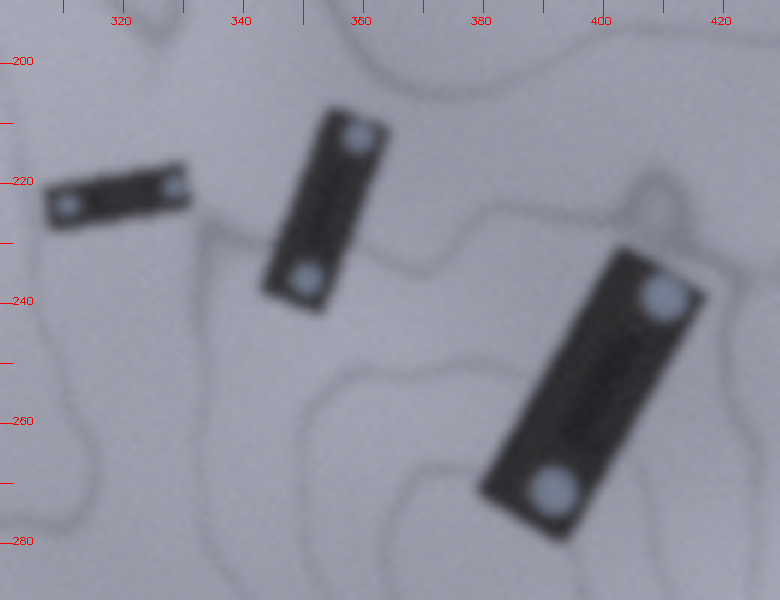

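View pics/b_scase.png

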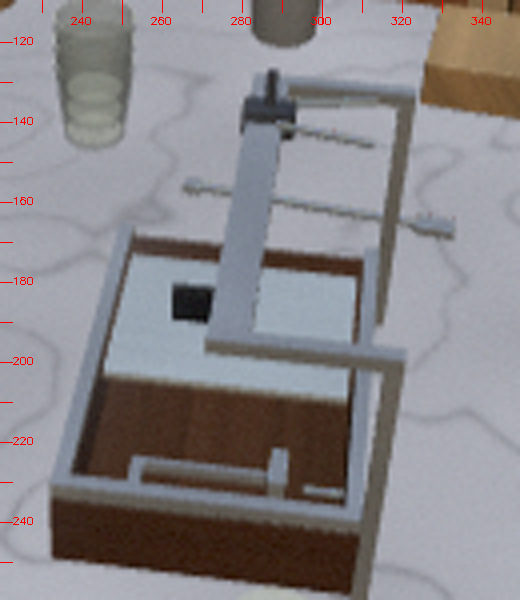

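View pics/b_stray.png

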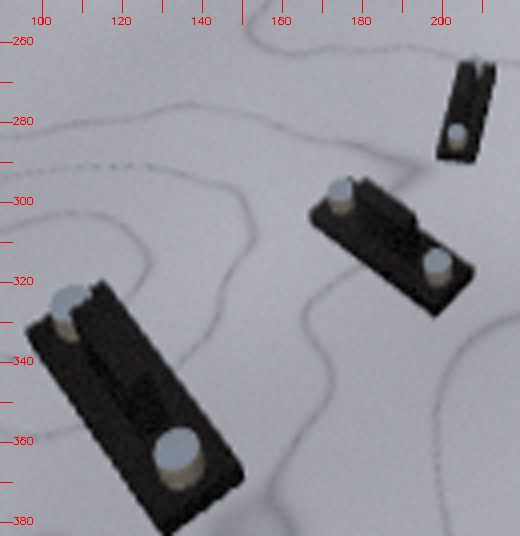

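The trays measure about 24, 34 and 49 px long in the top view, roughly 75, 110 and 160 mm. So the middle tray is the target, at top (354,225) and scene (187,311). Next I'll fit the poses of the case and tray.

```bash
cat > fit.py <<'E'
from h import *
S=Cam(manip.grab_frame("scene"));T=Cam(manip.grab_frame("top"))
t=lambda x,y:(160+x/6-.5,120+y/6-.5)
s=lambda x,y:(220+x/4-.5,110+y/4-.5)
tt=lambda x,y:(300+x/6-.5,190+y/6-.5)
ss=lambda x,y:(90+x/4-.5,250+y/4-.5)
# stopper tops, tray
for n,a,b in [("far",tt(358,137),ss(437,260)),("near",tt(306,278),ss(341,190))]:
    print(n,tri([(T,a),(S,b)]))
# base corners at z=.014 in top view
for c in [(332,107),(391,131),(322,313),(261,290)]: print(np.round(T.onz(tt(*c),.014),4))
for c in [(310,215),(436,316),(474,270)]: print('s',np.round(S.onz(ss(*c),.010),4))
E=[(T,t(740,545),(-.110,-.1585,.078)),(S,s(52,487),(-.110,-.1585,.078)),(S,s(360,522),(.110,-.1585,.078)),(S,s(125,228),(-.110,.1585,.078)),
(T,t(151,597),(-.110,.1585,.078)),(T,t(545,492),(-.065,-.069+.004,.020)),(T,t(646,482),(-.065,-.111-.004,.020))]
def f(p,out=False):
    c,sn=np.cos(p[2]),np.sin(p[2]);r=[]
    for C,uv,P in E:
        W=np.array([p[0]+c*P[0]-sn*P[1],p[1]+sn*P[0]+c*P[1],P[2]]);r.append(C.proj(W)-uv)
    if C is None: pass
    for C,uv in [(T,t(341,440)),(S,s(192,285))]:
        P=(-.03,-.075+p[3],.104 if C is T else .104)
        W=np.array([p[0]+c*P[0]-sn*P[1],p[1]+sn*P[0]+c*P[1],P[2]]);r.append(C.proj(W)-uv)
    return np.round(r,1) if out else np.ravel(r)
q=least_squares(f,[.65,.1,.0,.15],loss='soft_l1').x
print(q,np.degrees(q[2]));print(f(q,True))
E
python3 fit.py
```

```text
far (array([ 0.537843  , -0.33723583,  0.02630455]), [array([-0.1, -0.1]), array([-0.2,  0. ])])
near (array([ 0.4608724 , -0.30625793,  0.02667555]), [array([-0., -0.]), array([-0.,  0.])])
[ 0.5553 -0.3264  0.014 ]
[ 0.5418 -0.3586  0.014 ]
[ 0.4421 -0.3171  0.014 ]
[ 0.4549 -0.2841  0.014 ]
s [ 0.4432 -0.3188  0.01  ]
s [ 0.5469 -0.3641  0.01  ]
s [ 0.5578 -0.3276  0.01  ]
[0.63465868 0.08437502 0.10801785 0.12102851] 6.18896667628827
[[ 0.5 -0.4]
 [-1.  -1.3]
 [ 0.  -0. ]
 [-0.4 -1.8]
 [-0.8  2.5]
 [ 2.1 -0.1]
 [ 0.3 -0.1]
 [-0.4 -1.4]
 [ 2.   0.8]]
```

```bash
cat > ov.py <<'E'
from h import *
def box(x0,x1,y0,y1,z0,z1):
    P=[(x,y,z) for x in(x0,x1) for y in(y0,y1) for z in(z0,z1)]
    return [(P[i],P[j]) for i in range(8) for j in range(i) if sum(a!=b for a,b in zip(P[i],P[j]))==1]
def draw(C,q,x0,y0,w,h,k,name,more=[]):
    img=cv2.resize(C.img[y0:y0+h,x0:x0+w],None,fx=k,fy=k,interpolation=cv2.INTER_CUBIC)[:,:,::-1].copy()
    c,s=np.cos(q[2]),np.sin(q[2])
    W=lambda P:np.array([q[0]+c*P[0]-s*P[1],q[1]+s*P[0]+c*P[1],P[2]])
    o=q[3]
    for E,col in [(box(-.11,.11,-.1585,.1585,0,.078),(0,0,255)),(box(-.094,.094,-.15+o,o,.074,.074),(0,255,0)),(box(-.05,-.01,-.081+o,-.069+o,.074,.104),(0,255,255)),(box(-.065,-.055,-.111,-.069,.008,.020),(255,0,255)),(box(.041,.06,-.108,-.072,.01,.052),(255,0,0)),(box(-.005,.023,-.1585,.1585,.22,.232),(255,255,0)),(box(-.055,.041,-.111,-.069,.018,.018),(255,128,0))]:
        for a,b in E:
            a=C.proj(W(a));b=C.proj(W(b))
            f=lambda u:(int((u[0]-x0+.5)*k),int((u[1]-y0+.5)*k))
            cv2.line(img,f(a),f(b),col,1,cv2.LINE_AA)
    cv2.imwrite(name,img)
if __name__=="__main__":
    import sys
    q=list(map(float,sys.argv[1:5]));n=sys.argv[5]
    T=Cam(manip.grab_frame("top"));S=Cam(manip.grab_frame("scene"))
    draw(T,q,160,120,130,110,6,f"pics/{n}_t.png");draw(S,q,220,110,110,150,4,f"pics/{n}_s.png")
E
python3 ov.py 0.6347 0.0844 0.108 0.146 o1
```

```text
(no output)
```

View pics/o1_t.png

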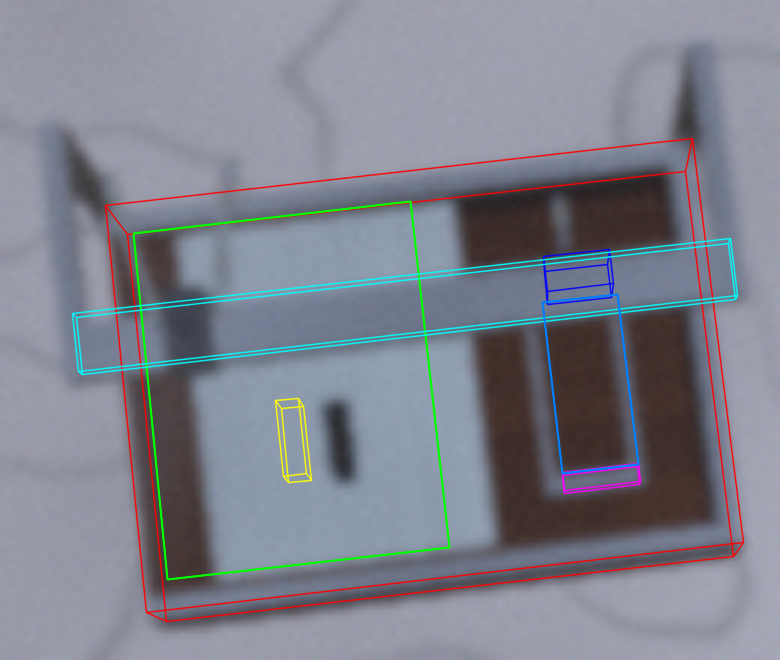

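View pics/o1_s.png

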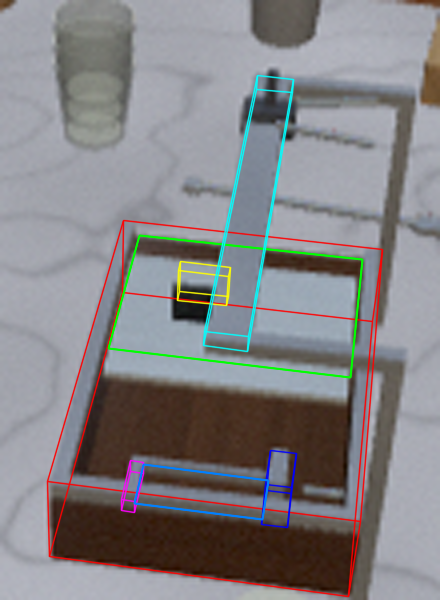

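```bash
python3 -m crank '[[0,0,-4,0],[0,0,-4,0],[-2,2,-3,0],[-2.6,2.6,-1.4,0],[-2.6,2.6,-1.4,0],[-2.6,2.6,-1.4,0],[-2.6,2.6,-1.4,0],[-2.6,2.6,0,0],[-2.6,2.6,0,0],[-2.6,2.6,0,0]]'; python3 -m crank '[[-3,3,0,-1],[-3,3,0,-1],[-3,2.6,0,-0.5],[-3,2.6,0,-0.5],[-3,2.6,0,0],[-3,2.6,0,0],[-3,2.6,0,0]]'
```

```text
time: 1.28
tool_pos: [0.2947, 0.3635, 0.3652]
tool_rot: [0.0, 0.784, 0.62, 0.001]
contact_force: [1.7, -0.5, -0.6]
gripper_width: 0.998
time: 1.87
tool_pos: [0.4745, 0.1541, 0.3649]
tool_rot: [0.0, 0.683, 0.73, 0.0]
contact_force: [0.7, 1.1, 0.6]
gripper_width: 1.002
```

```bash
python3 -m crank '[[-3.6,0,-1,0],[-3.6,0,-1,0],[-3.6,0,0,0],[-3.6,0,0,-0.4],[0,0,0,0],[0,0,0,0]]'
python3 - <<'E'
from h import *
f=manip.grab_frame("wrist");C=Cam(f)
import pickle;pickle.dump(f,open("w1.pkl","wb"))
print(manip.state()['tool_pos'],manip.state()['joint_pos'],C.p)
crop(C.img,0,0,512,384,1.5,"pics/w1.png")
E
```

```text
time: 2.37
tool_pos: [0.4832, 0.0108, 0.3845]
tool_rot: [-0.0, 0.669, 0.743, 0.0]
contact_force: [-0.5, 0.6, 0.3]
gripper_width: 0.999
[0.48318141 0.01198678 0.38451624] [-1.29661531e-01 -3.27805485e-01  1.65355540e+00  5.30761580e-04
  1.81595444e+00 -1.80788131e+00] [0.40624489 0.00196736 0.56005143]
```

View pics/w1.png

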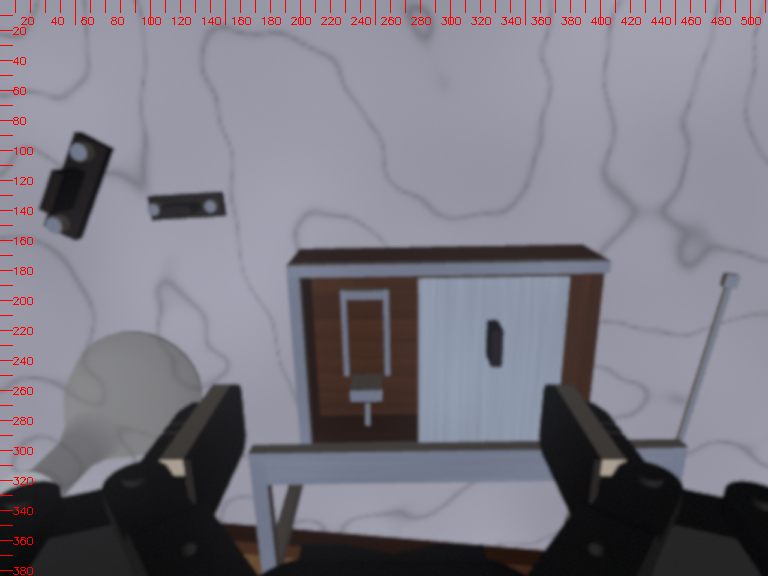

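The wrist view, upside down with the robot side at the top, shows the whole well:
- **End stop:** (243,195)
- **Guides:** down both sides to (243,250)
- **Sprung block:** (243,258)
- **Hatch:** (278–378, 185–295)
- **Pull:** (330,228)
- **Rail:** across row 305

The middle tray is at the left edge (50,125). I'll enlarge this.

Run:
```python
from h import *
import pickle
C=Cam(pickle.load(open("w1.pkl","rb")))
crop(C.img,185,155,110,148,4,"pics/w1a.png")
crop(C.img,270,155,140,148,4,"pics/w1b.png")
```

```text
(no output)
```

View pics/w1a.png

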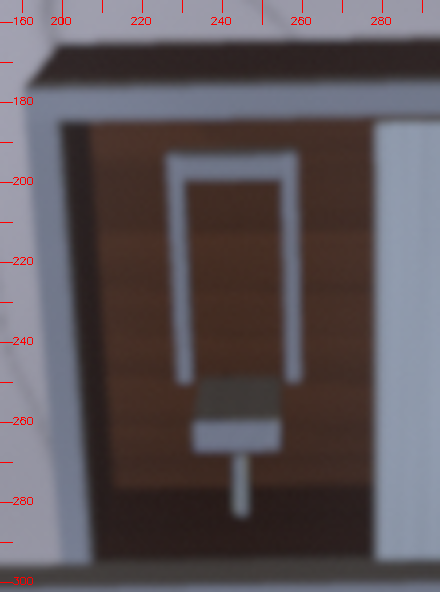

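View pics/w1b.png

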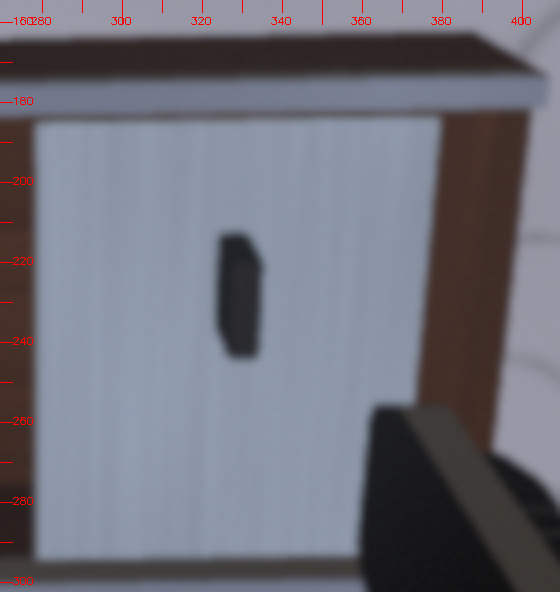

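```bash
cat > fit2.py <<'E'
from h import *
import pickle
C=Cam(pickle.load(open("w1.pkl","rb")))
a=lambda x,y:(185+x/4-.5,155+y/4-.5)
b=lambda x,y:(270+x/4-.5,155+y/4-.5)
E=[(a(25,88),(-.110,-.1585,.078),0),(b(548,75),(-.110,.1585,.078),0),
(a(165,153),(-.065,-.115,.020),0),(a(298,151),(-.065,-.065,.020),0),
(a(186,180),(-.055,-.111,.020),0),(a(280,178),(-.055,-.069,.020),0),
(a(192,420),(.041,-.108,.052),0),(a(281,418),(.041,-.072,.052),0),(a(195,376),(.041,-.108,.010),0),(a(281,375),(.041,-.072,.010),0),
(b(218,235),(-.05,-.081,.074),1),(b(262,266),(-.05,-.069,.104),1),(b(258,357),(-.01,-.069,.104),1)]
def W(p,P,o):
    c,s=np.cos(p[2]),np.sin(p[2]);y=P[1]+o*p[3]
    return np.array([p[0]+c*P[0]-s*y,p[1]+s*P[0]+c*y,P[2]+p[4]])
f=lambda p:np.array([C.proj(W(p,P,o))-uv for uv,P,o in E])
q=least_squares(lambda p:np.r_[f(p).ravel(),p[4]*0],[.635,.084,.108,.12,0],loss='soft_l1').x
print(np.round(q,4),np.degrees(q[2]));print(np.round(f(q),1))
E
python3 fit2.py
```

```text
[ 0.6336  0.0856  0.1222  0.1189 -0.004 ] 6.999641680853503
[[ 1.6  0.5]
 [ 1.   0.2]
 [ 1.2  1. ]
 [-2.2  1. ]
 [-1.4 -0.2]
 [ 0.  -0.1]
 [-0.2 -0. ]
 [-1.1  0.2]
 [ 0.9 -0.3]
 [-0.6 -0.4]
 [-0.5 -1.2]
 [ 0.4 -1.8]
 [ 0.1  0.4]]
```

```bash
python3 -m crank '[[3,1.6,-2,-0.13],[3,1.6,-2,0],[3,1.6,-2,0],[3,1.6,-2,0],[0,2,-3.5,0],[0,3.8,0,0],[0,3.8,0,0],[0,3.8,0,0]]'; python3 -m crank '[[0,3.8,0,0],[0,3.8,0,0]]';python3 -m crank '[[0,3.8,0,0],[0,3.8,0,0]]'; python3 -c "
from plant import manip;print(manip.state())"
```

```text
time: 3.08
tool_pos: [0.6662, 0.1587, 0.5011]
tool_rot: [0.001, 0.661, 0.75, 0.001]
contact_force: [0.2, -0.4, 0.6]
gripper_width: 1.005
time: 3.25
tool_pos: [0.7417, 0.1678, 0.4993]
tool_rot: [-0.0, 0.661, 0.75, 0.0]
contact_force: [0.7, 1.0, 1.0]
gripper_width: 0.997
time: 3.42
tool_pos: [0.8137, 0.1769, 0.4991]
tool_rot: [-0.0, 0.661, 0.75, -0.0]
contact_force: [1.3, 1.4, 2.0]
gripper_width: 1.0
{'time': 3.4167, 'joint_pos': array([ 1.24672897e-01,  6.50820330e-01,  3.75227335e-01,  4.27610298e-04,
        2.11596186e+00, -1.57174962e+00]), 'joint_vel': array([-1.41035692e-03,  1.57087438e+00, -2.24544134e+00,  1.03342021e-03,
        6.56018111e-01,  6.11452657e-06]), 'joint_efforts': array([ 7.73668494e-01, -6.95901132e+01, -2.74961382e+01,  3.29746199e-04,
       -2.55165305e-01, -6.32142564e-04]), 'tool_pos': array([0.81373473, 0.17687507, 0.49914233]), 'tool_rot': array([-2.75020748e-04,  6.61242770e-01,  7.50171929e-01, -3.51698113e-05]), 'contact_force': array([1.30793783, 1.40609298, 2.04943858]), 'ft_torque': array([-0.0084054 , -0.09530593,  0.00405946]), 'gripper_width': 1.000334239482581}
```

```bash
for i in 1 2 3 4; do python3 -m crank '[[0,1.2,0,0]]' | head -3; python3 -c "
from plant import manip;print(manip.state()['joint_pos'].round(3))"; done
```

```text
time: 3.5
tool_pos: [0.8284, 0.1783, 0.4922]
tool_rot: [-0.002, 0.661, 0.75, -0.003]
[ 0.124  0.714  0.294  0.     2.14  -1.572]
time: 3.58
tool_pos: [0.8384, 0.1797, 0.4949]
tool_rot: [-0.002, 0.661, 0.75, -0.002]
[ 0.124  0.773  0.2    0.     2.174 -1.572]
time: 3.67
tool_pos: [0.8489, 0.1813, 0.498]
tool_rot: [-0.001, 0.661, 0.75, -0.001]
[ 0.125  0.856  0.064  0.     2.223 -1.572]
time: 3.75
tool_pos: [0.8559, 0.1815, 0.4867]
tool_rot: [-0.002, 0.661, 0.75, -0.002]
[ 1.240e-01  8.750e-01  5.500e-02  1.000e-03  2.217e+00 -1.572e+00]
```

```bash
for i in 1 2; do python3 -m crank '[[0,0,0,0]]' | head -3; python3 -c "
from plant import manip;print(manip.state()['joint_pos'].round(4))"; done
```

```text
time: 3.83
tool_pos: [0.8557, 0.1808, 0.4883]
tool_rot: [-0.001, 0.662, 0.75, -0.001]
[ 1.2300e-01  8.7150e-01  5.8200e-02  8.0000e-04  2.2148e+00 -1.5724e+00]
time: 3.92
tool_pos: [0.854, 0.18, 0.4944]
tool_rot: [0.001, 0.662, 0.75, 0.002]
[ 1.2250e-01  8.6530e-01  5.6700e-02  7.0000e-04  2.2158e+00 -1.5726e+00]
```

```bash
python3 -m crank '[[0,-2,0,0],[0,-3,-1,0],[0,-3,-2,0],[0,-3,-2.5,0],[0,-3,-2.5,0],[0,-3,-2.5,0],[0,-3,-2.5,0],[0,-3,-2.5,0],[0,-3,-2.5,0],[0,0,0,0]]';  python3 -c "
from plant import manip;print(manip.state()['joint_pos'].round(3))"
```

```text
time: 4.75
tool_pos: [0.589, 0.1465, 0.6895]
tool_rot: [0.009, 0.662, 0.75, 0.01]
contact_force: [-1.6, -0.5, 2.2]
gripper_width: 0.999
[ 1.210e-01  1.940e-01  6.280e-01  1.000e-03  2.293e+00 -1.574e+00]
```

```bash
python3 -m crank '[[0,0,0,0],[0,0,0,0],[0,0,0,0]]';  python3 -c "
from plant import manip;print(manip.state()['joint_pos'].round(3))"
```

```text
time: 5.0
tool_pos: [0.5986, 0.1468, 0.6732]
tool_rot: [0.001, 0.662, 0.749, 0.001]
contact_force: [-0.4, -0.2, -1.0]
gripper_width: 0.997
[ 1.200e-01  2.110e-01  6.390e-01  1.000e-03  2.288e+00 -1.574e+00]
```

```bash
python3 -m crank '[[0,-2,-2,0],[0,-2,-2,0],[0,-2,-2,0],[0,-1,-1,0],[0,0,0,0],[0,0,0,0]]';  python3 -c "
from plant import manip;print(manip.state()['joint_pos'].round(3))"
```

```text
time: 5.5
tool_pos: [0.5293, 0.138, 0.7435]
tool_rot: [0.002, 0.662, 0.749, 0.002]
contact_force: [0.5, 0.2, 0.1]
gripper_width: 1.0
[ 1.190e-01  1.590e-01  5.590e-01  1.000e-03  2.419e+00 -1.575e+00]
```

```bash
python3 -m crank '[[0,-1,-2,0],[0,-1,-2,0],[0,-1,-2,0],[0,0,0,0],[0,0,0,0]]';  python3 -c "
from plant import manip;print(manip.state()['joint_pos'].round(3))";python3 -m crank '[[0,0,-2,0],[0,0,-1,0],[0,0,0,0],[0,0,0,0]]';  python3 -c "
from plant import manip;print(manip.state()['joint_pos'].round(3))"
```

```text
time: 5.92
tool_pos: [0.5002, 0.1343, 0.8028]
tool_rot: [0.001, 0.662, 0.749, 0.002]
contact_force: [0.5, 0.0, -0.9]
gripper_width: 1.004
[ 1.180e-01  2.440e-01  3.220e-01  1.000e-03  2.571e+00 -1.575e+00]
time: 6.25
tool_pos: [0.4956, 0.1332, 0.8202]
tool_rot: [0.005, 0.662, 0.749, 0.006]
contact_force: [0.1, 1.1, -0.0]
gripper_width: 1.001
[ 1.170e-01  2.910e-01  2.180e-01  2.000e-03  2.618e+00 -1.575e+00]
```

```bash
python3 -m crank '[[0,0,-4,0],[0,0,-4,0],[0,0,0,0],[0,0,0,0]]';  python3 -c "
from plant import manip;print(manip.state()['joint_pos'].round(3))";python3 -m crank '[[0,-4,0,0],[0,-4,0,0],[0,0,0,0],[0,0,0,0]]';  python3 -c "
from plant import manip;print(manip.state()['joint_pos'].round(3))"
```

```text
time: 6.58
tool_pos: [0.4755, 0.1284, 0.8459]
tool_rot: [0.024, 0.662, 0.749, 0.029]
contact_force: [-0.7, -0.2, -0.6]
gripper_width: 0.998
[ 0.11   0.268  0.18   0.006  2.619 -1.578]
time: 6.92
tool_pos: [0.3954, 0.1187, 0.8398]
tool_rot: [0.023, 0.662, 0.749, 0.028]
contact_force: [-0.3, -0.1, 0.9]
gripper_width: 0.998
[ 0.108  0.009  0.497  0.006  2.563 -1.581]
```

Pushing against the joint-5 limit makes the tool lean, and the lean stays. I'll build it up in small steps.

```bash
cat > st.py <<'E'
from h import *
s=manip.state();M=rot(s['tool_rot'])
z=M[:,2];x=M[:,0]
print(round(s['time'],2),s['tool_pos'].round(4),'q',s['joint_pos'].round(3),'lean',round(np.degrees(np.arccos(-z[2])),2),'leanhead',round(np.degrees(np.arctan2(z[1],z[0])),1),'x',x.round(3),'z',z.round(3),'F',s['contact_force'].round(1),'g',round(s['gripper_width'],3))
E
python3 -m crank '[[0,0,-4,0],[0,0,-4,0],[0,0,-4,0],[0,0,0,0]]' >/dev/null;  python3 st.py
```

```text
7.25 [0.3859 0.116  0.8846] q [ 0.103  0.086  0.294  0.011  2.62  -1.581] lean 8.14 leanhead 8.0 x [-0.123  0.992  0.002] z [ 0.14  0.02 -0.99] F [-1.1 -0.4  0.1] g 1.002
```

```bash
python3 -m crank '[[0,-2,-3,0],[0,-2,-3,0],[0,-2,-3,0],[0,-2,-3,0],[0,0,0,0]]' >/dev/null;  python3 st.py;python3 -m crank '[[0,-1,-4,0],[0,-1,-4,0],[0,-1,-4,0],[0,-1,-4,0],[0,0,0,0]]' >/dev/null;  python3 st.py
```

```text
7.67 [0.2892 0.1051 0.9129] q [ 0.098 -0.098  0.395  0.013  2.62  -1.584] lean 12.84 leanhead 7.3 x [-0.123  0.992  0.001] z [ 0.22   0.028 -0.975] F [-2.   0.5  0.7] g 1.007
8.08 [0.2296 0.1037 0.9461] q [ 0.136 -0.16   0.345 -0.017  2.62  -1.573] lean 19.29 leanhead 6.4 x [-0.122  0.993 -0.004] z [ 0.328  0.037 -0.944] F [-2.1 -0.4  0.9] g 1.002
```

```bash
python3 -m crank '[[0,0,-4,0],[0,0,-4,0],[0,0,-4,0],[0,0,0,0]]' >/dev/null;  python3 st.py;python3 -m crank '[[0,0,-4,0],[0,0,-4,0],[0,0,-4,0],[0,0,0,0]]' >/dev/null;  python3 st.py
```

```text
8.42 [0.2071 0.1083 0.9696] q [ 0.229 -0.141  0.252 -0.101  2.62  -1.563] lean 23.61 leanhead 5.9 x [-0.121  0.993 -0.008] z [ 0.398  0.041 -0.916] F [-1.7 -1.2  0.3] g 0.998
8.75 [0.1682 0.1139 0.9915] q [ 0.524 -0.116  0.153 -0.395  2.62  -1.567] lean 27.93 leanhead 5.9 x [-0.126  0.992 -0.013] z [ 0.466  0.048 -0.884] F [-1.2 -0.3  0.1] g 0.999
```

```bash
python3 -m crank '[[0,2.2,-3.4,0],[0,2.2,-3.4,0],[0,0,0,0]]' >/dev/null;  python3 st.py;python3 -m crank '[[0,2,-3.5,0],[0,2,-3.5,0],[0,0,0,0]]' >/dev/null;  python3 st.py
```

```text
9.0 [0.1829 0.1159 1.0021] q [ 0.525 -0.053  0.057 -0.434  2.618 -1.601] lean 29.73 leanhead 5.0 x [-0.117  0.993 -0.017] z [ 0.494  0.044 -0.868] F [ 0.4 -0.   0.8] g 0.999
9.25 [0.1785 0.1034 1.0075] q [ 0.38  -0.079  0.057 -0.288  2.619 -1.599] lean 31.12 leanhead 5.8 x [-0.115  0.993 -0.008] z [ 0.514  0.052 -0.856] F [-0.6 -0.1  0.4] g 1.001
```

Lean is 31° with heading 5.8°, matching the case yaw of about 6.8°. Next I'll work out the travel to the tray in tool axes.

```bash
cat > go.py <<'E'
# usage: go.py X Y Z  -> tool-axis shift (cm) from the measured TCP
from h import *
import sys
s=manip.state();M=rot(s['tool_rot']);t=np.array(list(map(float,sys.argv[1:4])))
d=t-s['tool_pos'];c=M.T@d*100
print('cm',c.round(2),'norm',np.linalg.norm(c).round(1),'rows@3.8',np.linalg.norm(c)/3.8)
E
python3 go.py 0.46 -0.30 0.30
python3 - <<'E'
from h import *
T=Cam(manip.grab_frame("top"));S=Cam(manip.grab_frame("scene"))
crop(S.img,0,0,512,384,1.5,"pics/s2.png")
tt=lambda x,y:(300+x/6-.5,190+y/6-.5)
for c in [(45,190),(185,162),(190,205),(50,230)]: print(T.onz(tt(*c),.01).round(3))
print('dec',T.onz((336,158),.05).round(3))
E
```

```text
cm [-42.72 -16.78  72.93] norm 86.2 rows@3.8 22.67723686270117
[ 0.511 -0.167  0.01 ]
[ 0.526 -0.245  0.01 ]
[ 0.502 -0.247  0.01 ]
[ 0.489 -0.17   0.01 ]
dec [ 0.715 -0.262  0.05 ]
```

View pics/s2.png

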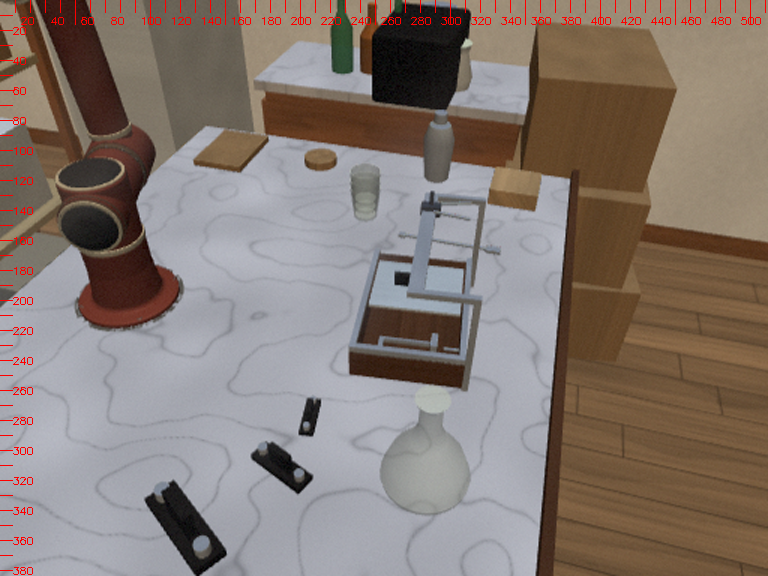

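The scene is undisturbed. Moving to a point above and behind the tray.

```bash
python3 -m crank '[[0,0,2,0],[-1,-0.3,3,0],[-1.8,-0.7,3,0],[-1.8,-0.7,3,0],[-1.8,-0.7,3,0],[-1.8,-0.7,3,0],[-1.8,-0.7,3,0],[-1.8,-0.7,3,0],[-1.8,-0.7,3,0],[-1.8,-0.7,3,0]]' >/dev/null; python3 st.py; python3 go.py 0.46 -0.30 0.30
```

```text
10.18 [0.2469 0.0144 0.8442] q [-0.919 -0.642  1.009  0.636  2.36  -2.065] lean 30.06 leanhead 4.1 x [-0.118  0.993 -0.027] z [ 0.5    0.036 -0.866] F [0.8 0.4 0.1] g 0.996
cm [-32.24 -12.58  56.62] norm 66.4 rows@3.8 17.46331848326402
```

```bash
python3 -m crank '[[-1.5,-0.6,3,0],[-1.8,-0.7,3,0],[-1.8,-0.7,3,0],[-1.8,-0.7,3,0],[-1.8,-0.7,3,0],[-1.8,-0.7,3,0],[-1.8,-0.7,3,0],[-1.8,-0.7,3,0],[-1.8,-0.7,3,0],[-1.8,-0.7,3,0]]' >/dev/null; python3 st.py; python3 go.py 0.46 -0.30 0.30
```

```text
11.02 [ 0.3593 -0.1567  0.5525] q [-0.976 -0.768  1.715  0.474  1.884 -2.458] lean 29.89 leanhead 4.7 x [-0.124  0.992 -0.024] z [ 0.497  0.04  -0.867] F [ 0.1 -0.7  0.3] g 0.998
cm [-14.84  -5.63  26.32] norm 30.7 rows@3.8 8.08758734386733
```

```bash
python3 -m crank '[[-1.8,-0.7,3.2,0],[-1.8,-0.7,3.2,0],[-1.8,-0.7,3.2,0],[-1.8,-0.7,3.2,0],[-1.8,-0.7,3.2,0],[-1.8,-0.7,3.2,0],[-1.8,-0.7,3.2,0],[-1,-0.4,2,0],[0,0,0,0],[0,0,0,0]]' 0.62 >/dev/null; python3 st.py
python3 - <<'E'
from h import *
f=manip.grab_frame("wrist");C=Cam(f)
import pickle;pickle.dump(f,open("w2.pkl","wb"))
crop(C.img,0,0,512,384,1.5,"pics/w2.png")
E
```

```text
11.85 [ 0.4513 -0.2867  0.3185] q [-0.968 -0.492  1.947  0.452  1.428 -2.675] lean 29.81 leanhead 5.0 x [-0.124  0.992 -0.021] z [ 0.495  0.043 -0.868] F [-0.4 -0.1  0.4] g 0.624
```

View pics/w2.png

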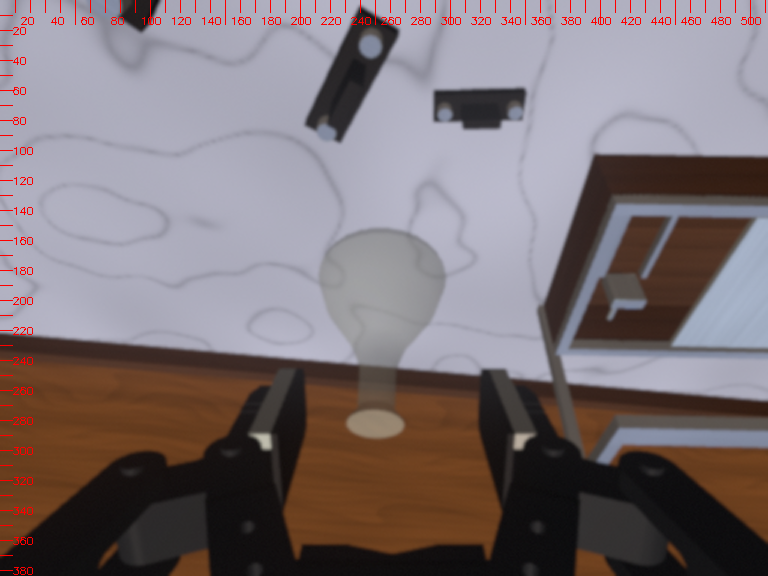

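The middle tray shows at (235,57), the small tray at (320,70) and the decanter at (253,185). I'll check the tray measurement against this view.

Run:
```python
from h import *
import pickle
C=Cam(pickle.load(open("w2.pkl","rb")))
for P in [(.5378,-.3372,.03),(.4609,-.3063,.03)]: print(C.proj(P))
crop(C.img,195,0,80,100,7,"pics/w2a.png")
for x,y in[(370,45),(325,128)]: print(C.onz((x/1.5-.5,y/1.5-.5),.03))
```

```text
[219.59685259  88.27147073]
[248.80836047  31.64327138]
[ 0.45892347 -0.30953924  0.03      ]
[ 0.53345598 -0.34180313  0.03      ]
```

View pics/w2a.png

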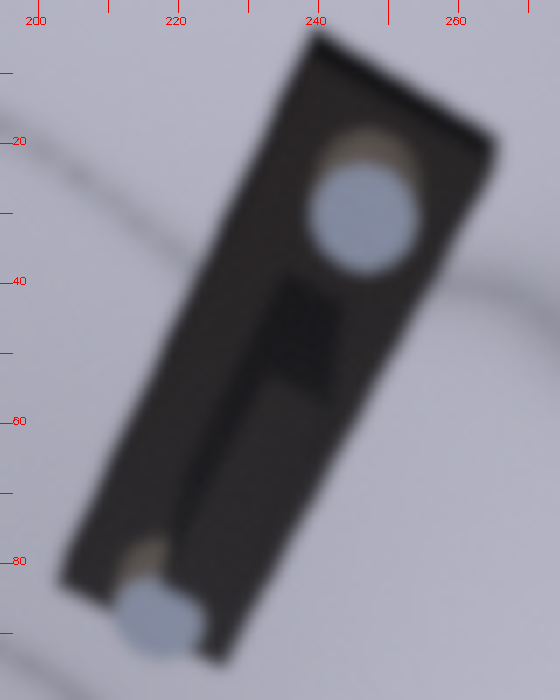

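```bash
python3 go.py 0.504 -0.3230 0.10; python3 go.py 0.504 -.3230 .026
```

```text
cm [-3.65 -6.97 21.63] norm 23.0 rows@3.8 6.0584173997892785
cm [ -3.47 -10.66  28.05] norm 30.2 rows@3.8 7.948495170748975
```

```bash
python3 -m crank '[[-0.5,-1,3.1,0],[-0.5,-1,3.1,0],[-0.5,-1,3.1,0],[-0.5,-1,3.1,0],[-0.5,-1,3.1,0],[-0.5,-1,3.1,0],[-0.65,-1,3,0],[0,0,0,0],[0,0,0,0]]' >/dev/null; python3 st.py;python3 go.py 0.504 -.3230 .026
python3 - <<'E'
from h import *
f=manip.grab_frame("wrist");C=Cam(f)
crop(C.img,0,0,512,384,1.5,"pics/w3.png")
for P in [(.5378,-.3372,.03),(.4609,-.3063,.03)]: print(C.proj(P))
E
```

```text
12.65 [ 0.5038 -0.3235  0.1009] q [-0.921 -0.16   2.06   0.521  1.007 -2.854] lean 29.97 leanhead 4.6 x [-0.124  0.992 -0.025] z [ 0.498  0.04  -0.866] F [-0.4 -0.1  0.5] g 0.622
cm [ 0.23 -3.72  6.5 ] norm 7.5 rows@3.8 1.9722528029550705
[240.9860452 180.7082036]
[301.34155345  98.61297398]
```

View pics/w3.png

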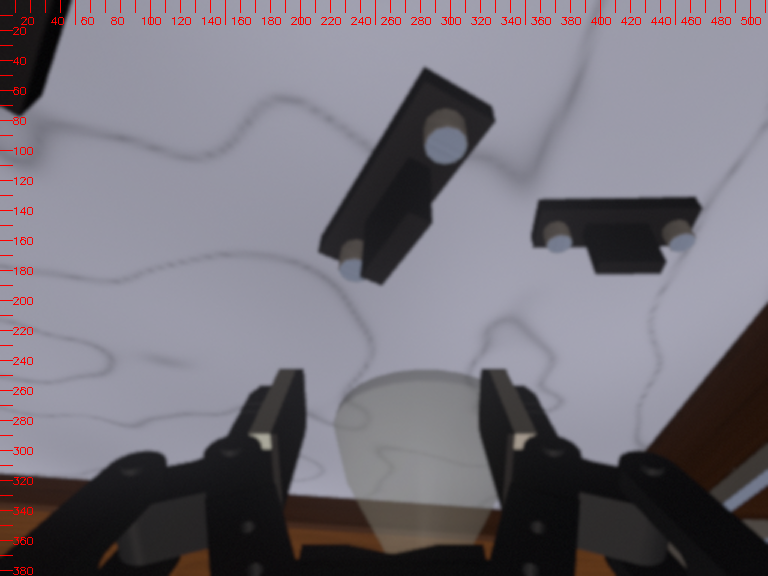

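```bash
python3 -m crank '[[0.05,-1.2,2.1,0],[0.05,-1.2,2.1,0],[0,-1.2,2.1,0],[0,0,0,0]]' >/dev/null; python3 st.py;python3 go.py 0.504 -.3245 .026
python3 - <<'E'
from h import *
f=manip.grab_frame("wrist");C=Cam(f)
crop(C.img,100,60,350,280,2.2,"pics/w4.png")
E
```

```text
13.03 [ 0.5033 -0.3238  0.0271] q [-0.922 -0.044  2.094  0.578  0.88  -2.951] lean 29.92 leanhead 4.7 x [-0.124  0.992 -0.024] z [ 0.497  0.041 -0.867] F [-0.3  0.4 -1.4] g 0.625
cm [-0.07 -0.01  0.13] norm 0.1 rows@3.8 0.03911501698636545
```

View pics/w4.png

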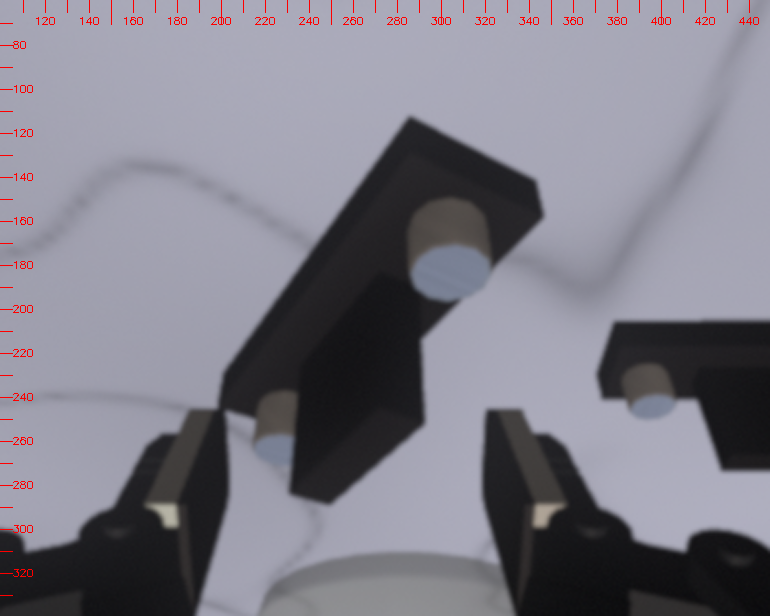

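```bash
python3 -m crank '[[0,0,0,0],[0,0,0,0],[0,0,0,0]]' 0.24 >/dev/null; python3 st.py; python3 -m crank '[[0,0,0,0],[0,0,0,0],[0,0,0,0],[0,0,0,0]]' 0.05 >/dev/null; python3 st.py
python3 - <<'E'
from h import *
f=manip.grab_frame("wrist");C=Cam(f)
crop(C.img,100,60,350,280,2.2,"pics/w5.png")
E
```

```text
13.33 [ 0.5055 -0.3265  0.0314] q [-0.922 -0.047  2.089  0.578  0.879 -2.951] lean 30.16 leanhead 4.1 x [-0.123  0.992 -0.031] z [ 0.501  0.036 -0.865] F [-0.5  0.6  0. ] g 0.249
13.67 [ 0.5049 -0.3253  0.0295] q [-0.922 -0.044  2.091  0.579  0.88  -2.951] lean 30.09 leanhead 4.4 x [-0.123  0.992 -0.027] z [ 0.5    0.038 -0.865] F [-1.8  1.8  7.1] g 0.047
```

View pics/w5.png

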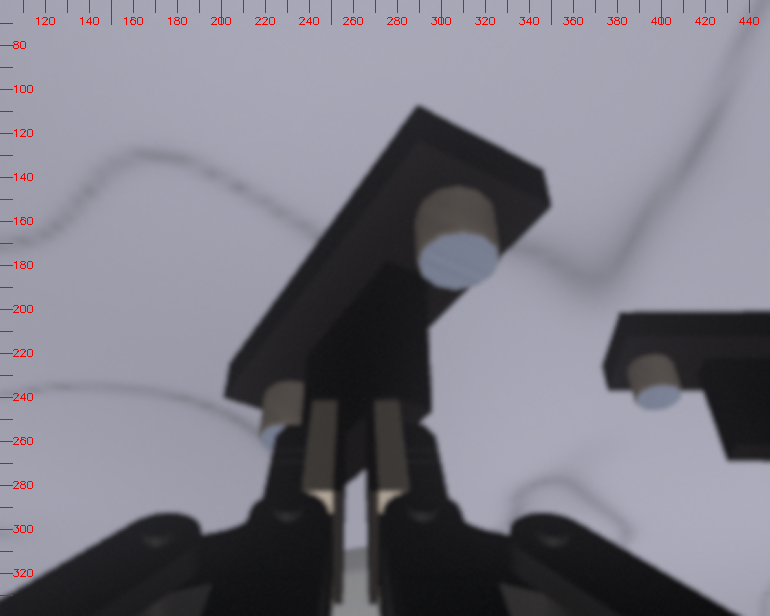

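Run:
```python
from h import *
f=manip.grab_frame("wrist");C=Cam(f)
s=manip.state();M=rot(s['tool_rot']);t=s['tool_pos']
print('cam in tool',M.T@(C.p-t))
print('tcp',C.proj(t),'grasp',C.proj(t-M[:,2]*.0187))
h=np.radians(-21.9);u=np.array([np.cos(h),np.sin(h),0]);v=np.array([-u[1],u[0],0])
c=np.array([.4985,-.3253,0])
for n,a,b,z in [('stop near',-.042,0,.03),('stop far',.042,0,.03),('finNL',-.022,.006,.054),('finNR',-.022,-.006,.054),('finFL',.022,.006,.054),('finFR',.022,-.006,.054),('base nl',-.055,.018,.014),('base nr',-.055,-.018,.014),('base fr',.055,-.018,.014)]:
    p=C.proj(c+a*u+b*v+[0,0,z]);print(n,p.round(1),'crop',((p-[99.5,59.5])*2.2).round(0))
```

```text
cam in tool [-0.00063543 -0.07740056 -0.1756405 ]
tcp [262.09715025 230.9653011 ] grasp [262.21645375 245.87549239]
stop near [307.7 177.9] crop [458. 260.]
stop far [230.7 259.7] crop [289. 440.]
finNL [296.9 245.6] crop [434. 410.]
finNR [274.6 237.9] crop [385. 392.]
finFL [252.4 284.3] crop [336. 495.]
finFR [232.6 278.6] crop [293. 482.]
base nl [351.2 151.8] crop [554. 203.]
base nr [289.  121.1] crop [417. 136.]
base fr [200.  240.2] crop [221. 397.]
```

Run:
```python
from h import *
C=Cam(manip.grab_frame("scene"))
crop(C.img,130,230,110,110,7,"pics/s5.png")
s=manip.state();print(C.proj(s['tool_pos']),s['tool_pos'])
T=Cam(manip.grab_frame("top"));print(T.proj(s['tool_pos']))
crop(T.img,310,190,80,80,7,"pics/t5.png")
```

```text
[187.8717611  306.58898905] [ 0.50495302 -0.32526092  0.029465  ]
[356.02475934 222.19962201]
```

View pics/s5.png

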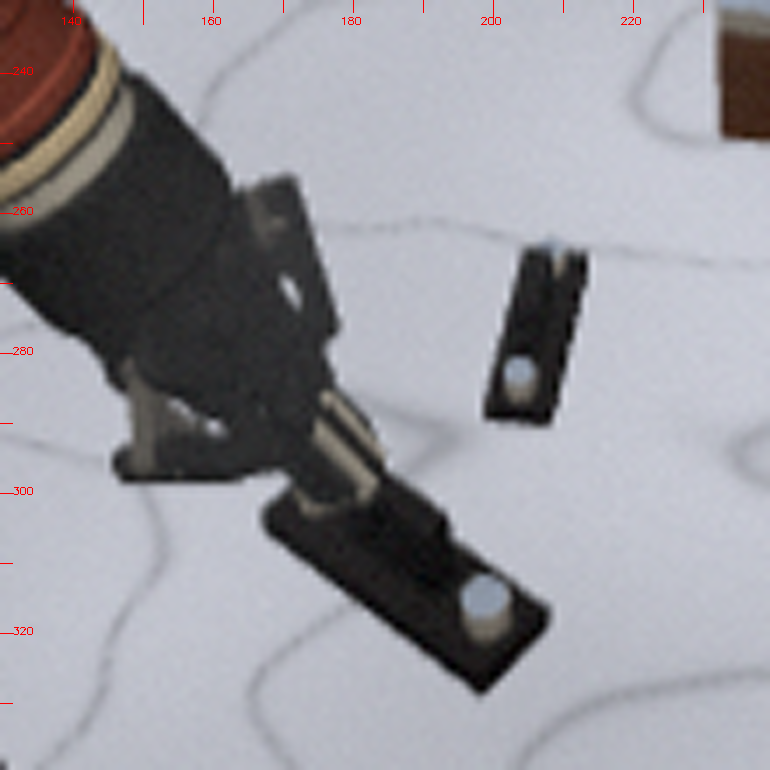

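View pics/t5.png

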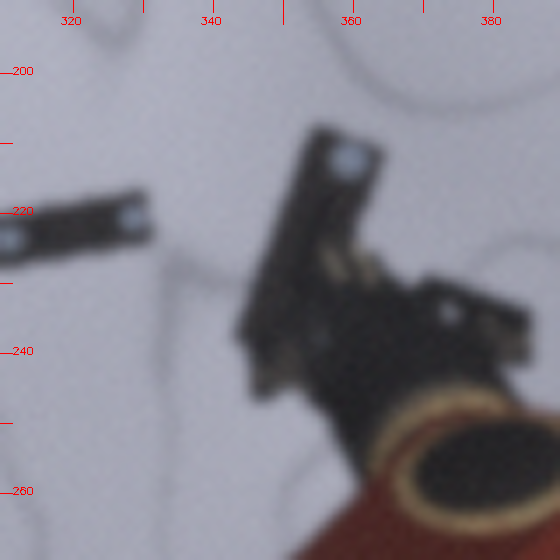

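Run:
```python
from h import *
S=Cam(manip.grab_frame("scene"));T=Cam(manip.grab_frame("top"))
print(tri([(T,(359.3,226.6)),(S,(178.8,300.5))]))
W=Cam(manip.grab_frame("wrist"))
s=manip.state();M=rot(s['tool_rot']);t=s['tool_pos'];print(t)
for z in (0,-.01,-.02,-.03):
  for y in (-.011,0,.011): print(z,y,W.proj(t+M@np.array([0,y,z])).round(0))
```

```text
(array([ 0.48750502, -0.33033667,  0.0552782 ]), [array([0.3, 0.5]), array([ 0.7, -0.1])])
[ 0.50497152 -0.32526277  0.02946479]
0 -0.011 [262. 213.]
0 0 [262. 231.]
0 0.011 [262. 249.]
-0.01 -0.011 [262. 219.]
-0.01 0 [262. 239.]
-0.01 0.011 [262. 257.]
-0.02 -0.011 [262. 227.]
-0.02 0 [262. 247.]
-0.02 0.011 [262. 266.]
-0.03 -0.011 [262. 235.]
-0.03 0 [262. 257.]
-0.03 0.011 [262. 277.]
```

Both cameras put the real fingertips about 28 mm behind the reported TCP. The tips are resting on the fin top at z 0.055, which agrees with the 7 N upward force. I'll open and go about 28 mm deeper along the tool axis, then check.

```bash
python3 -m crank '[[0,0,-0.5,0],[0,0,0,0],[0,0,0,0],[0,0,0,0]]' 0.62 >/dev/null; python3 st.py; python3 go.py 0.517 -.3245 .004
```

```text
14.35 [ 0.5014 -0.3248  0.0319] q [-0.927 -0.055  2.095  0.574  0.889 -2.949] lean 29.96 leanhead 4.5 x [-0.123  0.992 -0.026] z [ 0.498  0.039 -0.866] F [-0.4 -0.4  0.4] g 0.611
cm [-0.09 -0.05  3.2 ] norm 3.2 rows@3.8 0.8425424325014317
```

```bash
python3 -m crank '[[0,0,1,0],[0,0,1,0],[-0.1,0,1,0],[0,0,0,0]]' >/dev/null; python3 st.py
python3 - <<'E'
from h import *
C=Cam(manip.grab_frame("scene"))
crop(C.img,130,230,110,110,7,"pics/s6.png")
f=manip.grab_frame("wrist");C=Cam(f)
crop(C.img,100,60,350,280,2.2,"pics/w6.png")
E
```

```text
14.68 [ 0.5162 -0.323   0.0032] q [-0.9    0.023  2.077  0.597  0.83  -2.965] lean 29.83 leanhead 4.9 x [-0.124  0.992 -0.022] z [ 0.496  0.043 -0.867] F [-0.2  0.4 -0.3] g 0.618
```

View pics/s6.png

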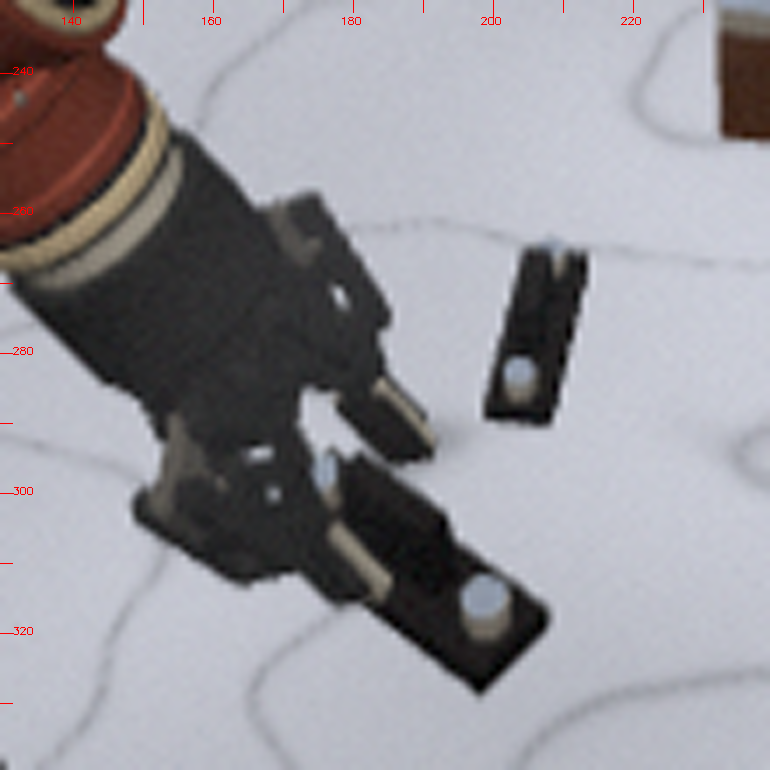

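View pics/w6.png

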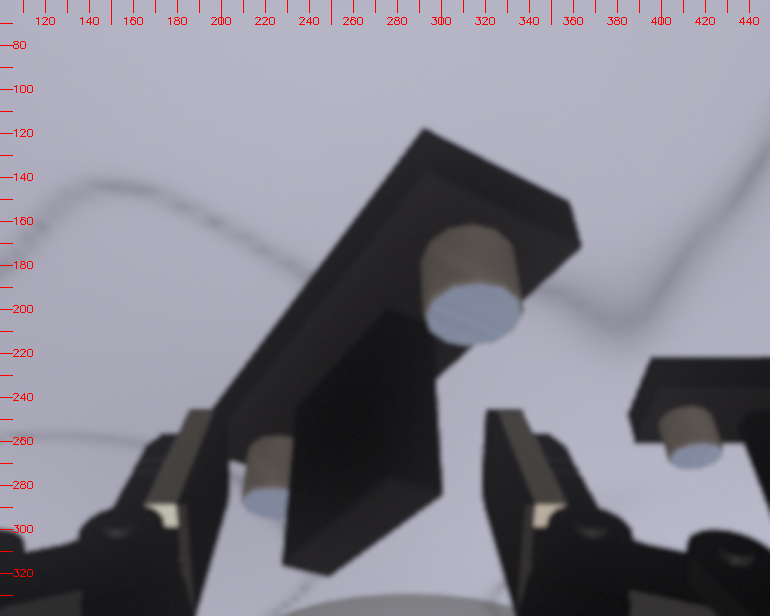

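The fin now stands between the fingers: scene tips at (185,313) and (190,295), fin at (187,303). Closing should turn the tray into line with the jaws.

```bash
python3 -m crank '[[0,0,0,0],[0,0,0,0],[0,0,0,0]]' 0.3 >/dev/null; python3 st.py; python3 -m crank '[[0,0,0,0],[0,0,0,0],[0,0,0,0],[0,0,0,0]]' 0.2 >/dev/null; python3 st.py
python3 - <<'E'
from h import *
f=manip.grab_frame("wrist");C=Cam(f)
crop(C.img,100,60,350,280,2.2,"pics/w7.png")
E
```

```text
15.03 [ 0.5168 -0.325   0.0068] q [-0.902  0.017  2.075  0.596  0.832 -2.964] lean 30.01 leanhead 4.4 x [-0.123  0.992 -0.027] z [ 0.499  0.039 -0.866] F [0.  0.1 0.4] g 0.297
15.37 [ 0.5167 -0.3249  0.0065] q [-0.902  0.018  2.076  0.596  0.831 -2.964] lean 30.0 leanhead 4.5 x [-0.123  0.992 -0.027] z [ 0.498  0.039 -0.866] F [ 0.2  0.6 -0. ] g 0.204
```

View pics/w7.png

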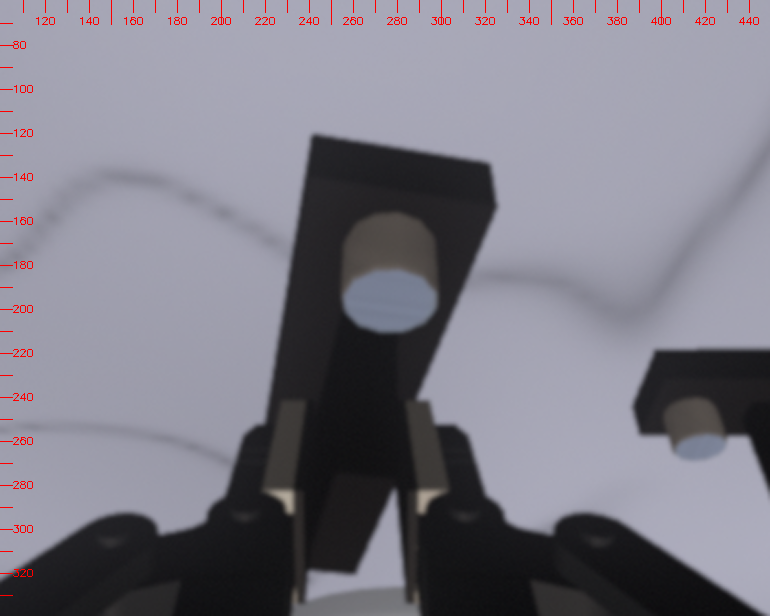

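```bash
python3 -m crank '[[0,0,0,0],[0,0,0,0],[0,0,0,0],[0,0,0,0]]' 0.08 >/dev/null; python3 st.py
python3 - <<'E'
from h import *
f=manip.grab_frame("wrist");C=Cam(f)
crop(C.img,100,60,350,280,2.2,"pics/w8.png")
T=Cam(manip.grab_frame("top"));crop(T.img,310,190,80,80,7,"pics/t8.png")
E
```

```text
15.75 [ 0.517  -0.325   0.0069] q [-0.902  0.018  2.075  0.597  0.832 -2.964] lean 30.03 leanhead 4.4 x [-0.123  0.992 -0.027] z [ 0.499  0.039 -0.866] F [-1.2  0.6  3.3] g 0.128
```

View pics/w8.png

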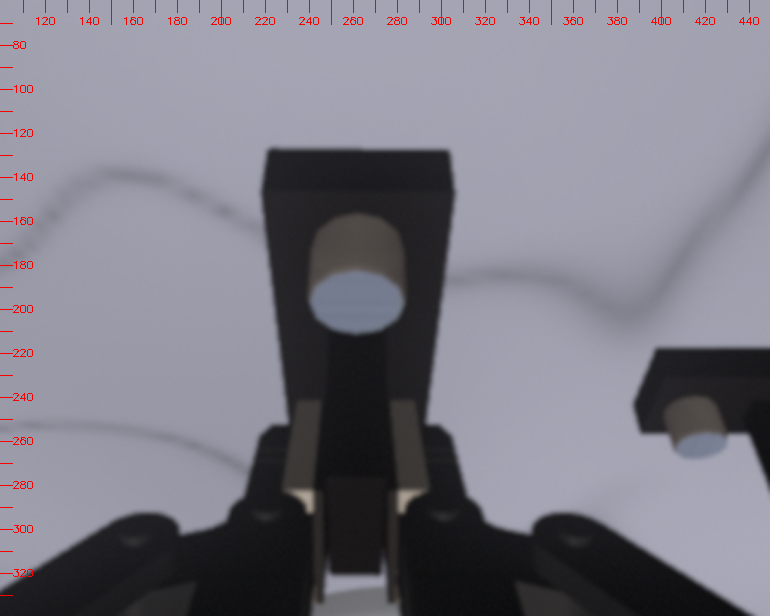

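View pics/t8.png

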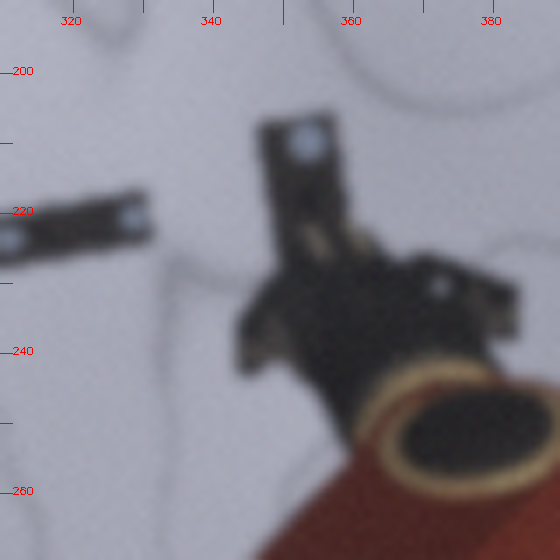

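Run:
```python
from h import *
W=Cam(manip.grab_frame("wrist"));T=Cam(manip.grab_frame("top"))
s=manip.state();M=rot(s['tool_rot']);t=s['tool_pos']
n=W.onz((356/2.2+99.5,302/2.2+59.5),.03);f=T.onz((307/7+309.5,141/7+189.5),.03)
h=np.radians(7.07);u=np.array([np.cos(h),np.sin(h),0])
print(n,f,n+.042*u,f-.042*u,np.degrees(np.arctan2(*(f-n)[[1,0]])),np.linalg.norm(f-n))
for z in (.0,): 
  c=n+.042*u; c[2]=.027; print('tray centre in tool',M.T@(c-t)*1000)
  c=f-.042*u; c[2]=.027; print('tray centre in tool',M.T@(c-t)*1000)
print('tray base nl,nr',[W.onz((x/2.2+99.5,y/2.2+59.5),.014).round(4) for x,y in((262,192),(455,192))])
```

```text
[ 0.46303386 -0.33164208  0.03      ] [ 0.54617586 -0.31781541  0.03      ] [ 0.50471452 -0.32647264  0.03      ] [ 0.50449521 -0.32298485  0.03      ] 9.441982665110368 0.0842838591723962
tray centre in tool [ -0.40803148  -0.68007979 -23.6139681 ]
tray centre in tool [  3.07890709  -0.449024   -23.5885722 ]
tray base nl,nr [array([ 0.4534, -0.3507,  0.014 ]), array([ 0.4483, -0.3157,  0.014 ])]
```

```bash
python3 go.py 0.517 -0.325 0.115; python3 -m crank '[[0,0.5,-0.9,0],[0,1,-1.7,0],[0,1.5,-2.6,0],[0,1.5,-2.6,0],[0,0.9,-1.6,0],[0,0,0,0]]' >/dev/null; python3 st.py; python3 go.py .600 -.009 .115
```

```text
cm [-0.28  5.4  -9.36] norm 10.8 rows@3.8 2.8451488952808615
16.45 [ 0.5181 -0.3243  0.1207] q [-0.899 -0.164  2.028  0.508  1.017 -2.817] lean 30.28 leanhead 3.7 x [-0.123  0.992 -0.034] z [ 0.503  0.033 -0.864] F [0.3 0.1 1.3] g 0.126
cm [30.28 10.61  5.64] norm 32.6 rows@3.8 8.574081664291333
```

```bash
python3 -m crank '[[1.5,0.5,0.3,0],[3,1.05,0.55,0],[3.4,1.2,0.6,0],[3.4,1.2,0.6,0],[3.4,1.2,0.6,0],[3.4,1.2,0.6,0],[3.4,1.2,0.6,0],[3.4,1.2,0.6,0],[3,1,0.6,0],[2,0.6,0.4,0]]' >/dev/null; python3 -m crank '[[0,0,0,0],[0,0,0,0]]' >/dev/null; python3 st.py
python3 - <<'E'
from h import *
import pickle
f=manip.grab_frame("wrist");C=Cam(f);pickle.dump(f,open("w9.pkl","wb"))
crop(C.img,0,0,512,384,1.5,"pics/w9.png")
S=Cam(manip.grab_frame("scene"));crop(S.img,190,110,150,150,5,"pics/s9.png")
E
```

```text
17.45 [ 0.594  -0.0093  0.1092] q [-0.219 -0.294  2.155  0.209  0.792 -2.034] lean 29.8 leanhead 4.7 x [-0.126  0.992 -0.026] z [ 0.495  0.041 -0.868] F [-0.5  0.4 -1.3] g 0.126
```

View pics/w9.png

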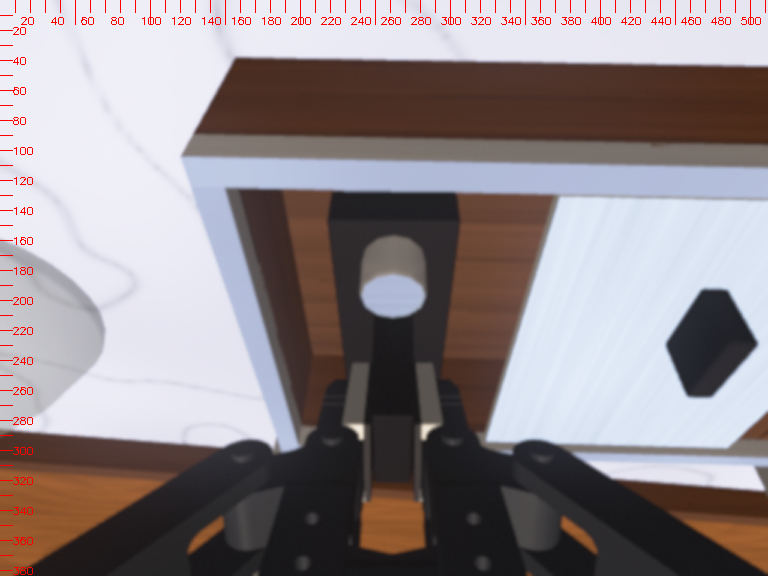

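View pics/s9.png

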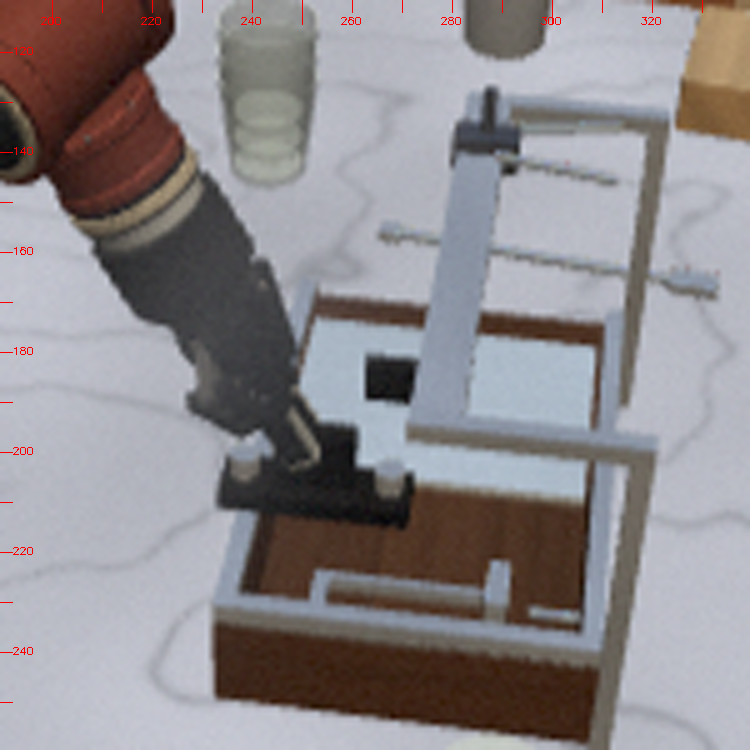

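Run:
```python
from h import *
import pickle
C=Cam(pickle.load(open("w9.pkl","rb")))
q=(.634,.0852,.12)
def tocase(P):
    d=np.array(P)[:2]-q[:2];c,s=np.cos(q[2]),np.sin(q[2]);return np.array([c*d[0]+s*d[1],-s*d[0]+c*d[1],P[2]])
px=lambda x,y:(x/1.5-.5,y/1.5-.5)
for n,uv,z in [('outer NR corner',(182,155),.078),('outer base? N edge right bottom',(195,133),.068),('inner NR',(225,188),.078),('outer near edge mid',(480,163),.078),('near inner edge mid',(480,193),.078),('hatch NR',(557,196),.074),('hatch FR',(487,440),.074),('far inner R',(303,425),.078)]:
    print(n,tocase(C.onz(px(*uv),z)).round(4))
crop(C.img,110,90,130,130,6,"pics/w9a.png")
```

```text
outer NR corner [-0.1119 -0.1601  0.078 ]
outer base? N edge right bottom [-0.1141 -0.1581  0.068 ]
inner NR [-0.099  -0.1489  0.078 ]
outer near edge mid [-0.1111 -0.0621  0.078 ]
near inner edge mid [-0.0992 -0.0605  0.078 ]
hatch NR [-0.0956 -0.0323  0.074 ]
hatch FR [ 0.0911 -0.0304  0.074 ]
far inner R [ 0.0704 -0.1425  0.078 ]
```

View pics/w9a.png

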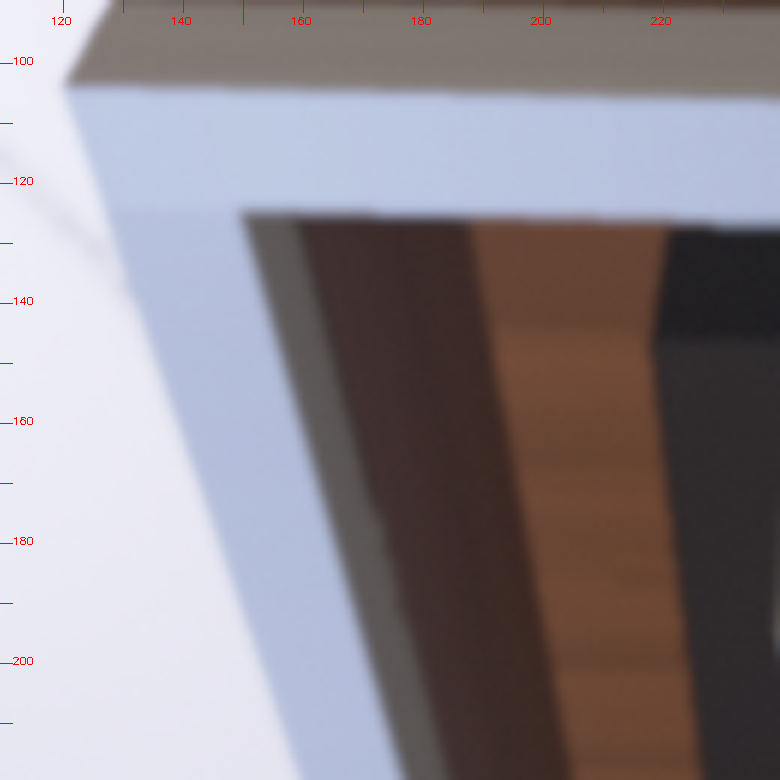

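The wrist view confirms the case within about 1–2 mm (near track edge x −0.111, wall y −0.160), and the tray hangs level, off the near side of the rail. Next I'll move to x −20 over the channel and go down to just above the end stop.

```bash
python3 go.py .636 -.0056 .109;python3 -m crank '[[0,1.2,0.6,0],[0,1.4,0.8,0],[0,1.1,0.6,0],[0,0,0,0],[0,0,0,0]]' >/dev/null; python3 st.py; python3 go.py .636 -.0056 .040
```

```text
cm [0.04 3.58 2.17] norm 4.2 rows@3.8 1.1029988839614977
17.97 [ 0.6368 -0.0069  0.112 ] q [-0.194 -0.181  2.057  0.193  0.768 -1.999] lean 29.92 leanhead 4.4 x [-0.122  0.992 -0.026] z [ 0.497  0.038 -0.867] F [ 0.3  0.  -1.4] g 0.125
cm [ 0.33 -3.64  6.2 ] norm 7.2 rows@3.8 1.8941497235357052
```

```bash
python3 -m crank '[[0.1,-1.1,1.9,0],[0.1,-1.2,2.1,0],[0.1,-1.2,2.1,0],[0,0,0,0],[0,0,0,0]]' >/dev/null; python3 st.py; python3 go.py .636 -.0056 .031
python3 - <<'E'
from h import *
import pickle
f=manip.grab_frame("wrist");C=Cam(f);pickle.dump(f,open("w10.pkl","wb"))
crop(C.img,100,40,300,230,2.5,"pics/w10.png")
S=Cam(manip.grab_frame("scene"));crop(S.img,220,160,110,110,7,"pics/s10.png")
E
```

```text
18.38 [ 0.6348 -0.0048  0.0398] q [-0.19  -0.076  2.098  0.227  0.628 -2.041] lean 29.74 leanhead 4.5 x [-0.123  0.992 -0.025] z [ 0.495  0.039 -0.868] F [ 0.6  0.3 -0.4] g 0.129
cm [-0.08 -0.34  0.83] norm 0.9 rows@3.8 0.23585432103117515
```

View pics/w10.png

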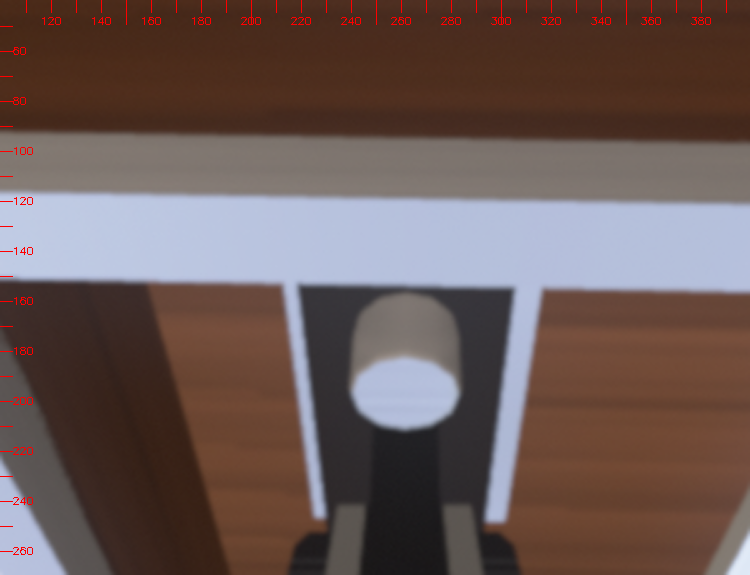

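View pics/s10.png

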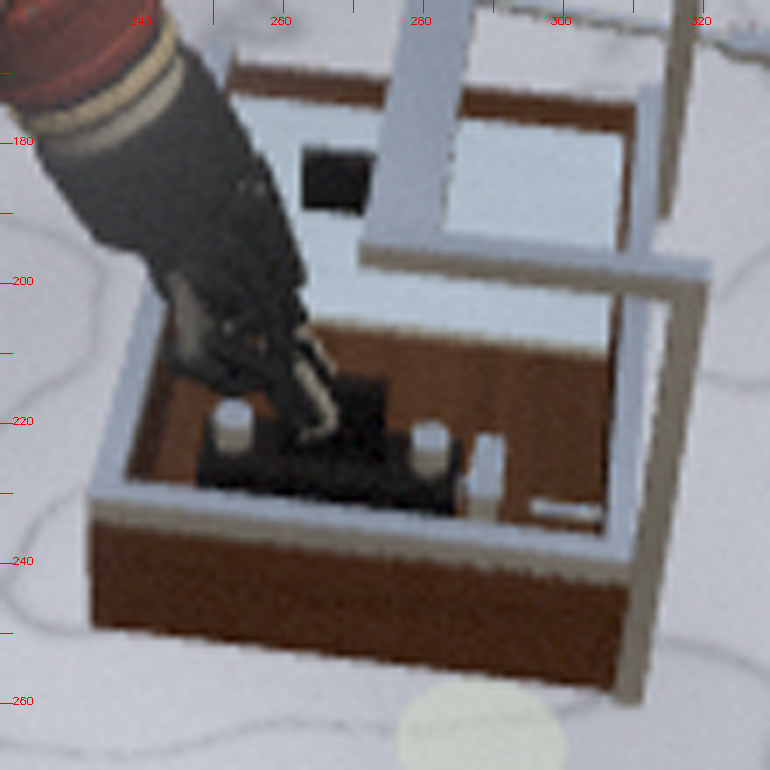

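The tray is in line with the channel but about 1.8 mm too far to −y: guide outer edges in the crop are 283/543 against tray centre 405. I'll shift +0.18 cm in x and go down.

```bash
python3 -m crank '[[0.18,-0.3,0.6,0],[0,0,0,0],[0,0,0,0]]' >/dev/null; python3 st.py; python3 go.py .636 -.0036 .031
```

```text
18.73 [ 0.6376 -0.0028  0.0361] q [-0.186 -0.064  2.096  0.229  0.613 -2.042] lean 30.04 leanhead 4.5 x [-0.124  0.992 -0.027] z [ 0.499  0.039 -0.866] F [-0.6  0.1 -1.1] g 0.125
cm [-0.05 -0.4   0.36] norm 0.5 rows@3.8 0.14256140156236738
```

```bash
python3 -m crank '[[0,-0.3,0.4,0],[0,0,0,0],[0,0,0,0]]' >/dev/null; python3 st.py
python3 - <<'E'
from h import *
import pickle
f=manip.grab_frame("wrist");C=Cam(f);pickle.dump(f,open("w11.pkl","wb"))
crop(C.img,100,40,300,230,2.5,"pics/w11.png")
S=Cam(manip.grab_frame("scene"));crop(S.img,220,160,110,110,7,"pics/s11.png")
E
```

```text
18.98 [ 0.6363 -0.0029  0.03  ] q [-0.186 -0.056  2.1    0.233  0.603 -2.047] lean 29.95 leanhead 4.5 x [-0.124  0.992 -0.026] z [ 0.498  0.039 -0.866] F [ 1.2  0.4 -1.1] g 0.124
```

View pics/w11.png

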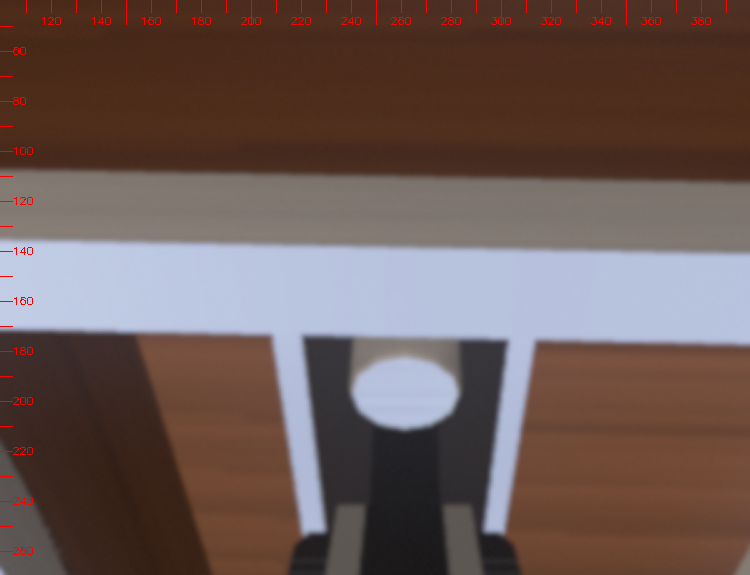

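View pics/s11.png

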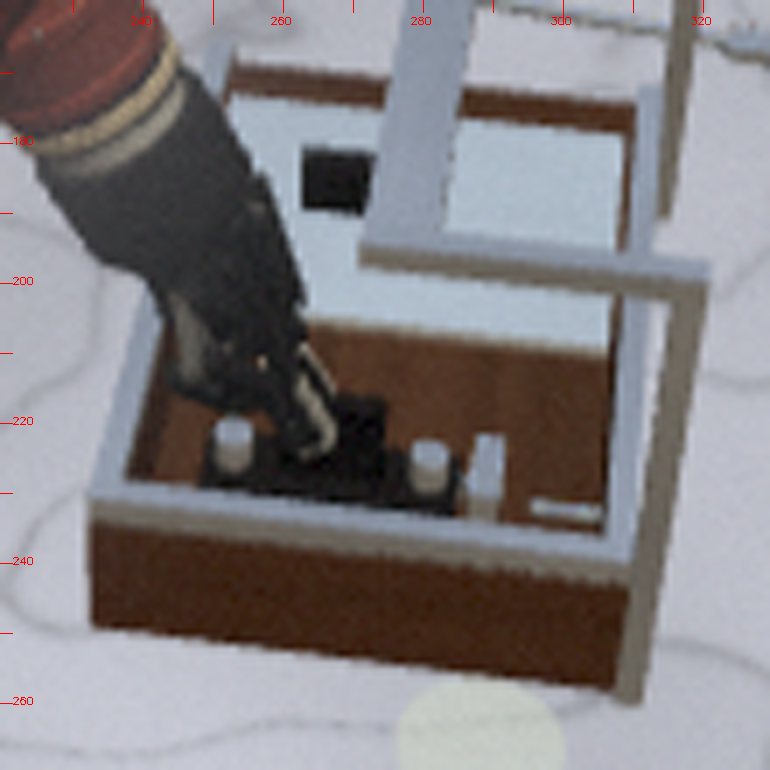

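```bash
python3 go.py .6603 0.0000 .030; python3 -m crank '[[0,0.5,0.3,0],[0,0.5,0.3,0],[0,0.5,0.3,0],[0,0.5,0.3,0],[0,0,0,0],[0,0,0,0]]' >/dev/null; python3 st.py;  python3 go.py .6603 0.0000 .030
```

```text
cm [0.   2.05 1.22] norm 2.4 rows@3.8 0.6287393995893606
19.58 [0.6595 0.     0.0293] q [-1.720e-01  2.000e-03  2.045e+00  2.210e-01  5.990e-01 -2.026e+00] lean 29.88 leanhead 4.5 x [-0.124  0.992 -0.026] z [ 0.497  0.039 -0.867] F [-4.2 -1.3  2. ] g 0.125
cm [-0.01  0.1  -0.02] norm 0.1 rows@3.8 0.026849771300731448
```

Run:
```python
from h import *
import pickle
f=manip.grab_frame("wrist");C=Cam(f);pickle.dump(f,open("w12.pkl","wb"))
crop(C.img,160,80,200,180,3.8,"pics/w12.png")
S=Cam(manip.grab_frame("scene"));crop(S.img,220,160,110,110,7,"pics/s12.png")
```

```text
(no output)
```

View pics/w12.png

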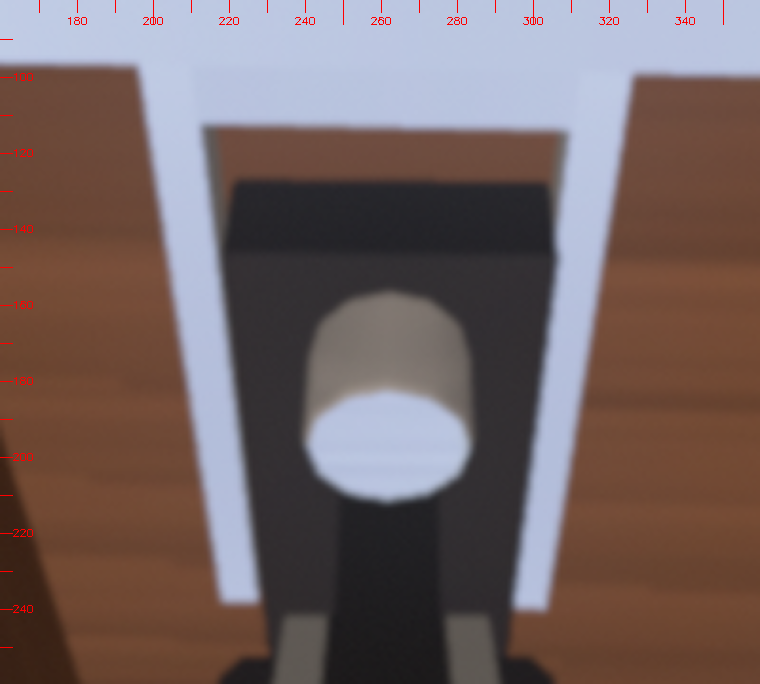

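View pics/s12.png

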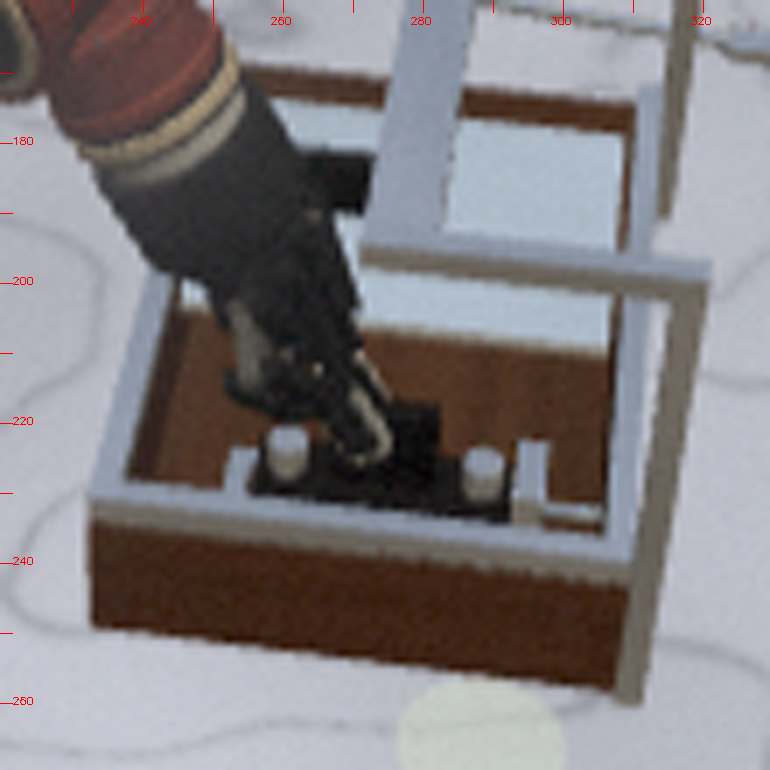

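The near end clears the end stop with a visible gap (wrist rows 113–127). The block is pushed back, and the tray is centred between the guides. Lowering.

```bash
python3 -m crank '[[0,-0.2,0.35,0],[0,-0.2,0.35,0],[0,-0.2,0.35,0],[0,0,0,0]]' >/dev/null; python3 st.py; python3 -m crank '[[0,-0.1,0.2,0],[0,0,0,0],[0,0,0,0]]' >/dev/null; python3 st.py
```

```text
20.02 [ 6.587e-01 -3.000e-04  1.630e-02] q [-0.173  0.023  2.049  0.23   0.575 -2.036] lean 29.82 leanhead 4.5 x [-0.124  0.992 -0.026] z [ 0.496  0.039 -0.868] F [-5.  -0.9  0.4] g 0.122
20.27 [ 6.595e-01 -4.000e-04  1.510e-02] q [-0.173  0.026  2.049  0.232  0.571 -2.038] lean 29.9 leanhead 4.5 x [-0.124  0.992 -0.026] z [ 0.497  0.039 -0.867] F [-4.9 -0.9  1.1] g 0.126
```

```bash
python3 -m crank '[[0,-0.1,0.17,0],[0,0,0,0],[0,0,0,0]]' >/dev/null; python3 st.py
python3 - <<'E'
from h import *
f=manip.grab_frame("wrist");C=Cam(f)
crop(C.img,160,80,200,180,3.8,"pics/w13.png")
S=Cam(manip.grab_frame("scene"));crop(S.img,220,160,110,110,7,"pics/s13.png")
E
```

```text
20.52 [ 6.608e-01 -5.000e-04  1.490e-02] q [-0.173  0.029  2.048  0.234  0.567 -2.04 ] lean 30.06 leanhead 4.5 x [-0.123  0.992 -0.026] z [ 0.499  0.039 -0.865] F [-7.1 -0.1  5.6] g 0.123
```

View pics/w13.png

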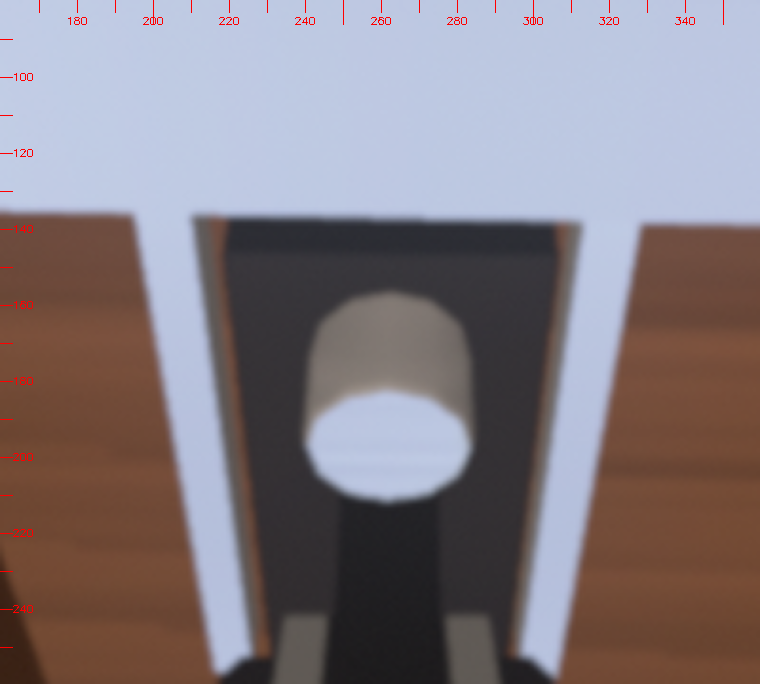

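Contact at the height expected for the floor: TCP z 0.0149, force +5.6 N up. Releasing.

```bash
python3 -m crank '[[0,0,0,0],[0,0,0,0],[0,0,0,0],[0,0,0,0]]' 0.35 >/dev/null; python3 st.py
python3 - <<'E'
from h import *
f=manip.grab_frame("wrist");C=Cam(f)
crop(C.img,160,80,200,180,3.8,"pics/w14.png")
S=Cam(manip.grab_frame("scene"));crop(S.img,220,160,110,110,7,"pics/s14.png")
E
```

```text
20.95 [ 6.605e-01 -6.000e-04  1.410e-02] q [-0.173  0.03   2.048  0.234  0.565 -2.04 ] lean 30.05 leanhead 4.4 x [-0.123  0.992 -0.027] z [ 0.499  0.039 -0.866] F [0.8 0.3 0.1] g 0.349
```

View pics/w14.png

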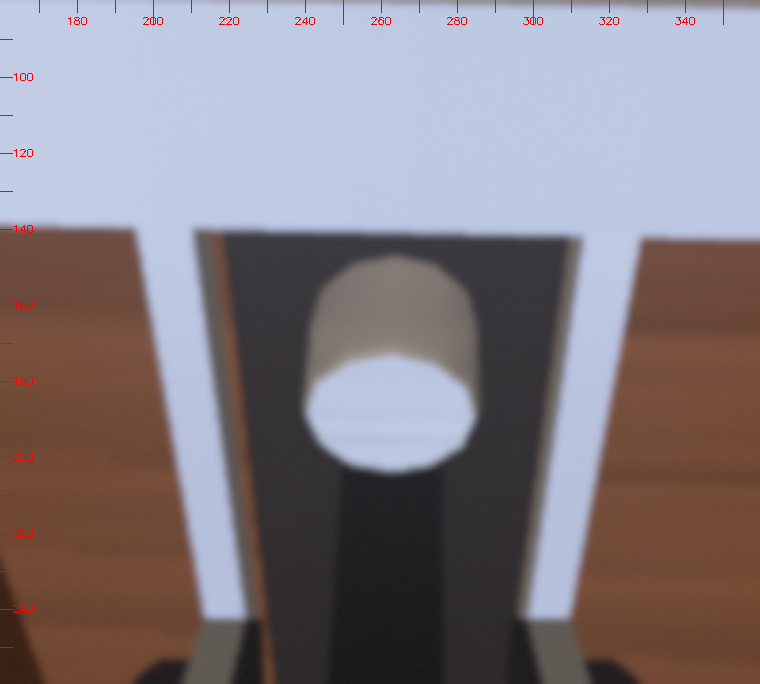

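View pics/s14.png

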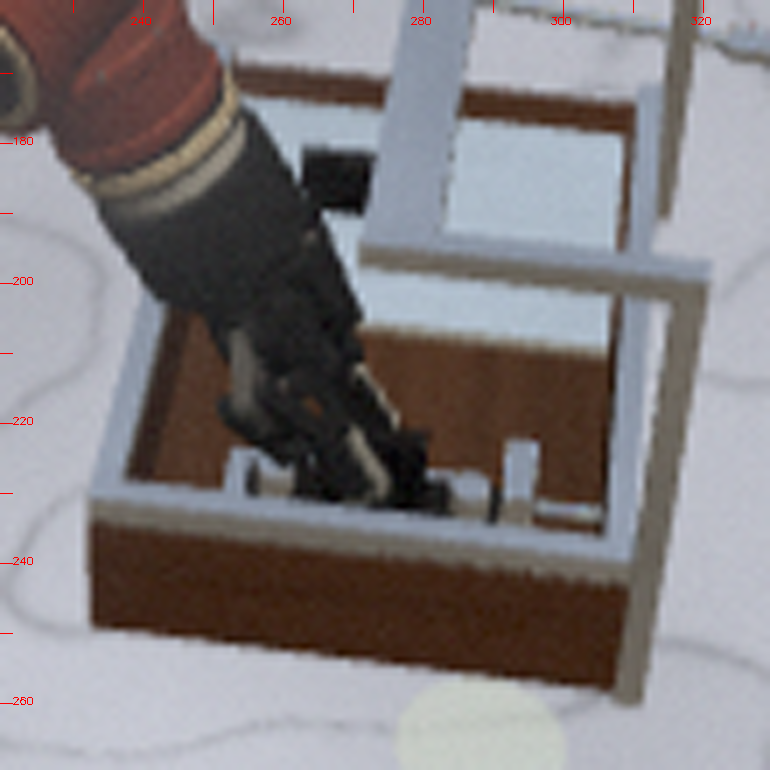

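The tray slid back to the end stop. Retracting along the tool axis.

```bash
python3 -m crank '[[0,0,-1.5,0],[0,0,-2.5,0],[0,0,-3,0],[0,0,-3,0],[0,0,-3,0],[0,0,0,0],[0,0,0,0]]' >/dev/null; python3 st.py
python3 - <<'E'
from h import *
f=manip.grab_frame("wrist");C=Cam(f)
crop(C.img,0,0,512,384,1.5,"pics/w15.png")
S=Cam(manip.grab_frame("scene"));crop(S.img,220,130,110,130,6,"pics/s15.png")
E
```

```text
21.63 [ 0.5964 -0.006   0.1294] q [-0.21  -0.319  2.14   0.196  0.819 -2.009] lean 30.29 leanhead 4.3 x [-0.123  0.992 -0.028] z [ 0.503  0.038 -0.863] F [ 0.1 -0.3 -1.4] g 0.349
```

View pics/w15.png

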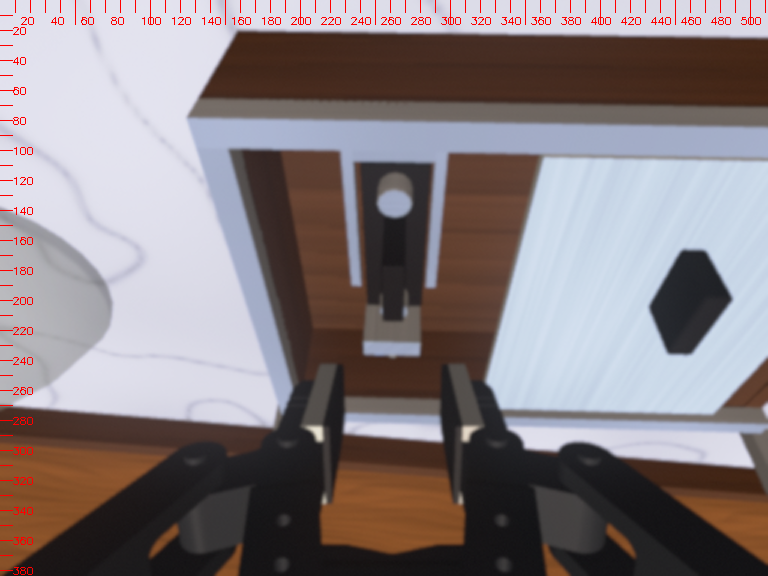

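View pics/s15.png

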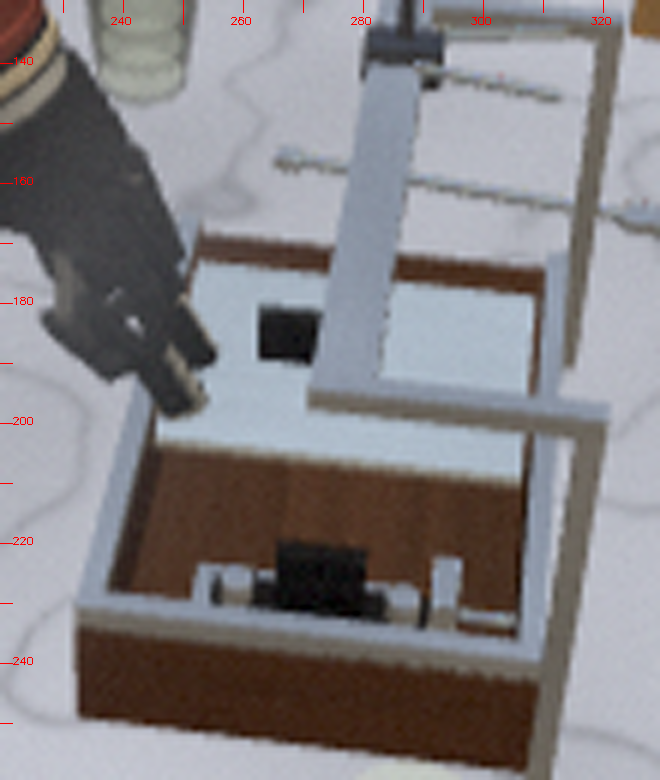

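Run:
```python
from h import *
S=Cam(manip.grab_frame("scene"));W=Cam(manip.grab_frame("wrist"))
q=(.6328,.0852,.12)
def w(P):
    c,s=np.cos(q[2]),np.sin(q[2]);return np.array([q[0]+c*P[0]-s*P[1],q[1]+s*P[0]+c*P[1],P[2]])
for n,P in [('near stop',(-.042,-.09,.038)),('far stop',(.042,-.09,.038)),('fin near top',(-.022,-.09,.062)),('fin far top',(.022,-.09,.062)),('pull',(-.03,-.075+.119,.104))]:
    a=S.proj(w(P));b=W.proj(w(P));print(n,((a-[219.5,129.5])*6).round(),((b+.5)*1.5).round())
```

```text
near stop [234. 579.] [389. 215.]
far stop [401. 599.] [389. 321.]
fin near top [275. 549.] [387. 277.]
fin far top [364. 560.] [387. 332.]
pull [296. 314.] [699. 341.]
```

Run:
```python
from h import *
W=Cam(manip.grab_frame("wrist"))
q=(.6328,.0852,.12)
def w(P):
    c,s=np.cos(q[2]),np.sin(q[2]);return np.array([q[0]+c*P[0]-s*P[1],q[1]+s*P[0]+c*P[1],P[2]])
for n,P in [('corner',(-.11,-.1585,.078)),('inner',(-.098,-.15,.078)),('guideR end',(.041,-.111,.018)),('block top NR',(.055,-.108,.052)),('block top NL',(.055,-.072,.052)),('hatch NR',(-.094,-.031,.074)),('hatch FR',(.094,-.031,.074))]:
    b=W.proj(w(P));print(n,((b+.5)*1.5).round())
crop(W.img,215,95,90,150,5,"pics/w16.png")
```

```text
corner [189. 131.]
inner [221. 161.]
guideR end [357. 296.]
block top NR [359. 352.]
block top NL [417. 354.]
hatch NR [543. 170.]
hatch FR [478. 419.]
```

View pics/w16.png

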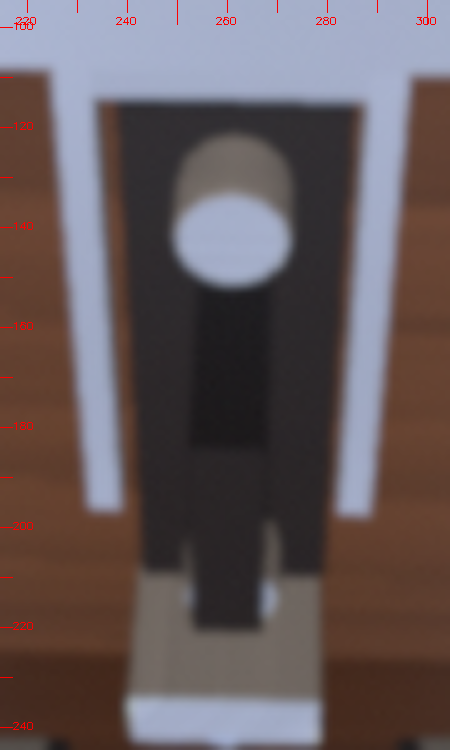

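The tray is seated flat, centred between the guides (237–286 against 230–293) and touching both stop and block. Next is the hatch pull: hover behind it along the tool axis, jaws opening along y.

```bash
python3 go.py .578 .124 .131
```

```text
cm [13.02  0.48 -0.9 ] norm 13.1 rows@3.8 3.4368998099425663
```

```bash
python3 -m crank '[[1.5,0.1,-0.3,0],[3,0.1,-0.3,0],[3,0.1,-0.3,0],[3,0.1,0,0],[2,0.1,0,0],[0.5,0,0,0],[0,0,0,0],[0,0,0,0]]' 0.5 >/dev/null; python3 st.py; python3 go.py .619 .127 .060;  python3 - <<'E'
from h import *
f=manip.grab_frame("wrist");C=Cam(f)
crop(C.img,0,0,512,384,1.5,"pics/w17.png")
E
```

```text
22.55 [0.5786 0.1234 0.132 ] q [ 0.087 -0.329  2.141 -0.006  0.808 -1.613] lean 29.89 leanhead 4.5 x [-0.124  0.992 -0.027] z [ 0.497  0.039 -0.867] F [ 0.4 -0.   0.3] g 0.5
cm [ 0.05 -0.07  8.26] norm 8.3 rows@3.8 2.175000897430873
```

View pics/w17.png

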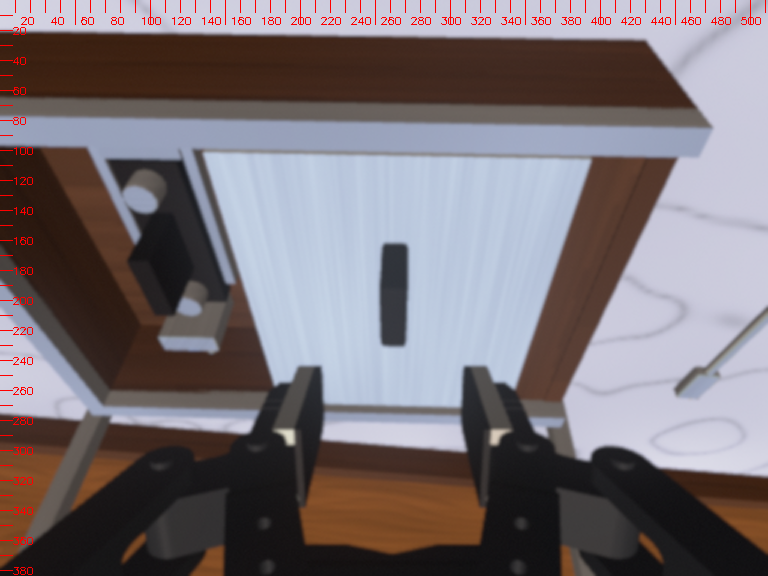

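The pull (394,295 in this 1.5× picture) is centred between the fingers. Advancing.

```bash
python3 -m crank '[[0,0,2,0],[0,0,2.2,0],[0,0,2,0],[0,0,1,0],[0,0,0,0],[0,0,0,0]]' >/dev/null; python3 st.py; python3 go.py .619 .127 .060;  python3 - <<'E'
from h import *
f=manip.grab_frame("wrist");C=Cam(f)
crop(C.img,100,60,320,250,2.4,"pics/w18.png")
S=Cam(manip.grab_frame("scene"));crop(S.img,220,110,110,130,6,"pics/s18.png")
E
```

```text
23.1 [0.6146 0.1251 0.0699] q [ 0.084 -0.144  2.102 -0.007  0.661 -1.612] lean 29.89 leanhead 4.4 x [-0.122  0.992 -0.026] z [ 0.497  0.038 -0.867] F [-0.2 -0.1  0.2] g 0.503
cm [ 0.16 -0.09  1.08] norm 1.1 rows@3.8 0.2893710436574319
```

View pics/w18.png

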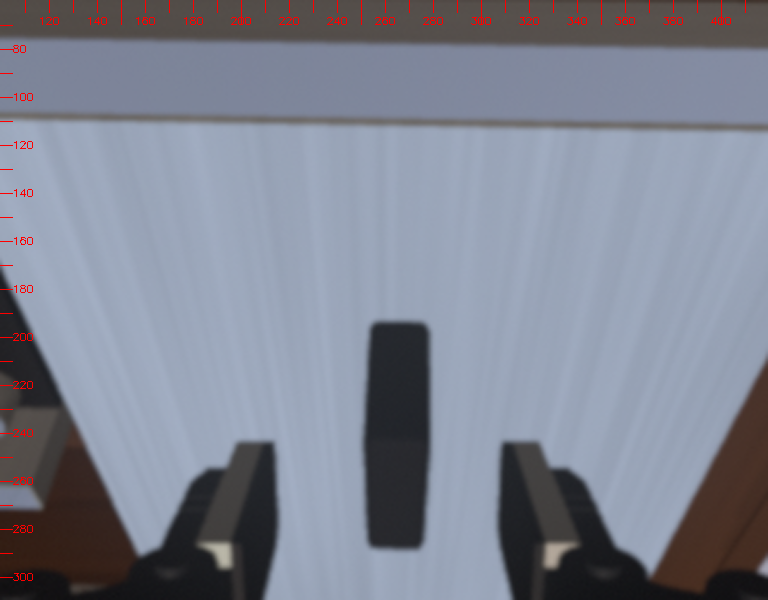

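View pics/s18.png

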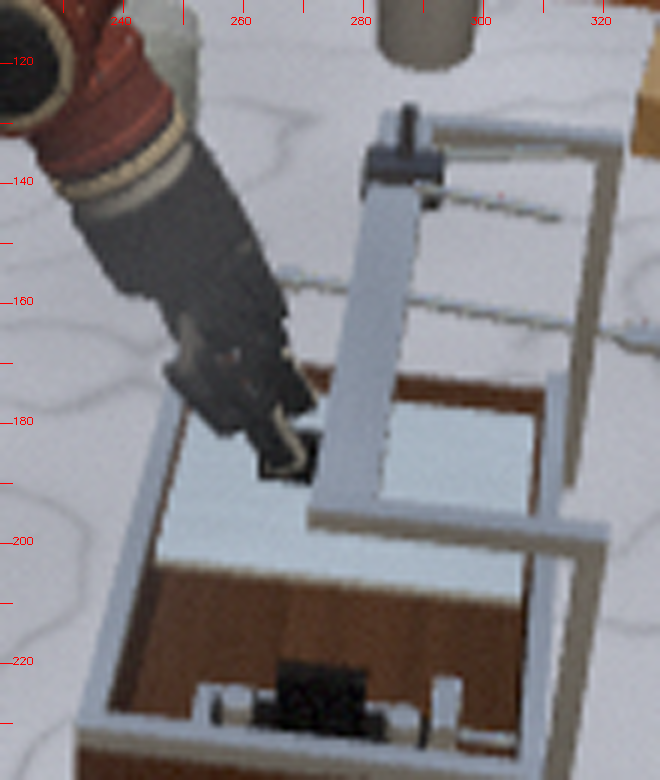

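```bash
python3 -m crank '[[0.15,0,0.9,0],[0,0,0,0]]' >/dev/null; python3 st.py; python3 -m crank '[[0,0,0,0],[0,0,0,0],[0,0,0,0],[0,0,0,0],[0,0,0,0]]' 0.06 >/dev/null; python3 st.py
```

```text
23.37 [0.6193 0.1282 0.0629] q [ 0.089 -0.12   2.095 -0.009  0.643 -1.606] lean 30.01 leanhead 4.5 x [-0.123  0.992 -0.026] z [ 0.499  0.039 -0.866] F [-0.2  0.1 -0.8] g 0.501
23.78 [0.6191 0.1283 0.0634] q [ 0.089 -0.121  2.095 -0.009  0.644 -1.606] lean 30.0 leanhead 4.5 x [-0.123  0.992 -0.026] z [ 0.498  0.039 -0.866] F [-5.1 -1.7  3.7] g 0.121
```

```bash
python3 -m crank '[[-0.8,-0.01,0.02,0],[-1.4,-0.02,0.03,0],[-1.4,-0.02,0.03,0],[-1.4,-0.02,0.03,0],[-1.4,-0.02,0.03,0],[-1.4,-0.02,0.03,0],[-1.4,-0.02,0.03,0],[-0.8,-0.01,0.02,0],[0,0,0,0],[0,0,0,0]]' >/dev/null; python3 st.py;  python3 - <<'E'
from h import *
S=Cam(manip.grab_frame("scene"));crop(S.img,220,110,110,130,6,"pics/s19.png")
E
```

```text
24.62 [0.6313 0.028  0.0634] q [-0.123 -0.126  2.099  0.162  0.66  -1.926] lean 29.97 leanhead 4.4 x [-0.122  0.992 -0.027] z [ 0.498  0.038 -0.866] F [-6.3 -2.3  4.8] g 0.124
```

View pics/s19.png

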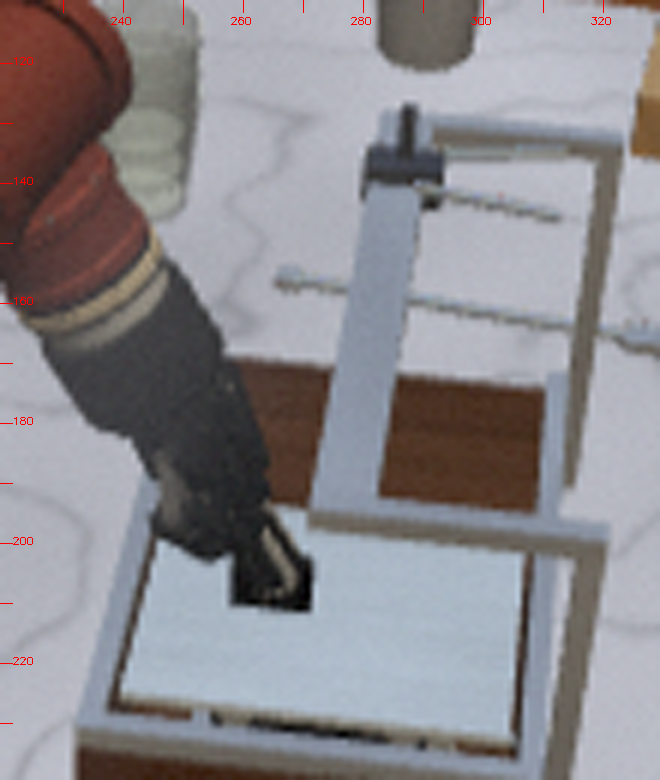

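```bash
python3 -m crank '[[-0.4,0,0.01,0],[-0.4,0,0.01,0],[-0.4,0,0.01,0],[0,0,0,0]]' >/dev/null; python3 st.py; python3 -m crank '[[-0.25,0,0,0],[-0.25,0,0,0],[0,0,0,0]]' >/dev/null; python3 st.py
```

```text
25.0 [0.6327 0.0169 0.0634] q [-0.146 -0.122  2.096  0.182  0.664 -1.962] lean 29.94 leanhead 4.5 x [-0.123  0.992 -0.026] z [ 0.497  0.039 -0.867] F [-7.7 -1.2  6.4] g 0.124
25.25 [0.6332 0.0122 0.0634] q [-0.156 -0.121  2.095  0.19   0.666 -1.977] lean 29.94 leanhead 4.6 x [-0.123  0.992 -0.026] z [ 0.497  0.04  -0.867] F [-7.   0.1  5.2] g 0.122
```

```bash
for i in 1 2 3; do python3 -m crank '[[-0.2,0,0,0],[0,0,0,0]]' >/dev/null; python3 st.py; done;  python3 - <<'E'
from h import *
f=manip.grab_frame("wrist");C=Cam(f)
crop(C.img,0,0,512,384,1.5,"pics/w20.png")
S=Cam(manip.grab_frame("scene"));crop(S.img,220,110,110,130,6,"pics/s20.png")
E
```

```text
25.42 [0.6334 0.0104 0.0634] q [-0.16  -0.12   2.094  0.193  0.667 -1.983] lean 29.93 leanhead 4.6 x [-0.123  0.992 -0.025] z [ 0.497  0.04  -0.867] F [-6.8 -0.   6.1] g 0.121
25.58 [0.6334 0.0104 0.0633] q [-0.162 -0.12   2.094  0.2    0.669 -1.989] lean 29.9 leanhead 5.0 x [-0.124  0.992 -0.021] z [ 0.497  0.043 -0.867] F [-7.   8.4  6.7] g 0.114
25.75 [0.6334 0.0104 0.0634] q [-0.165 -0.119  2.093  0.206  0.671 -1.995] lean 29.87 leanhead 5.4 x [-0.125  0.992 -0.018] z [ 0.496  0.047 -0.867] F [-6.8 16.   8.3] g 0.121
```

View pics/w20.png

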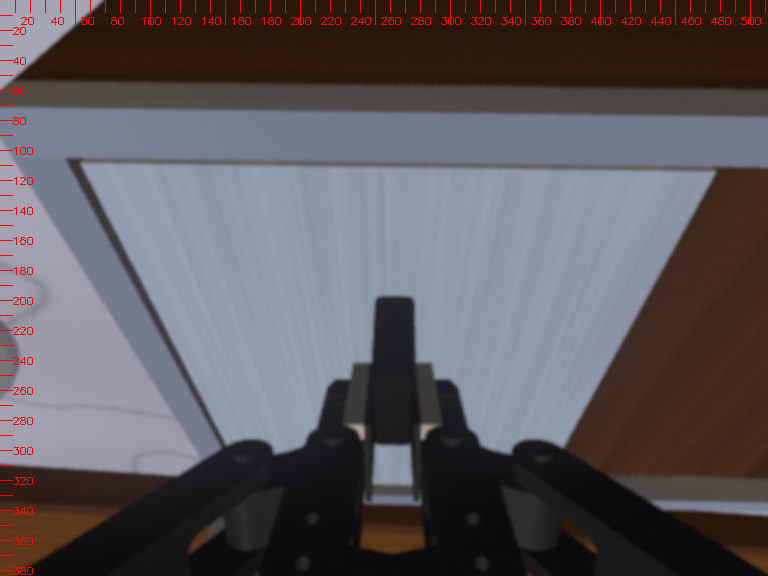

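View pics/s20.png

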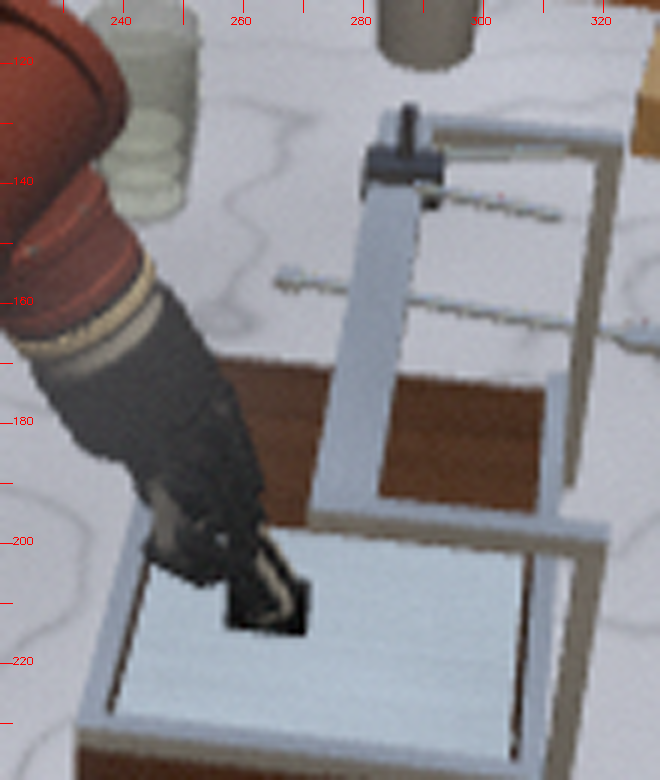

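The hatch stopped solidly after 118.8 mm with force rising to 16 N, which matches the 0.119 m measured opening. Releasing and retracting.

```bash
python3 -m crank '[[0,0,0,0],[0,0,0,0],[0,0,0,0],[0,0,0,0]]' 0.5 >/dev/null; python3 st.py; python3 -m crank '[[0,0,-1.5,0],[0,0,-2.5,0],[0,0,-3,0],[0,0,-3,0],[0,0,-3,0],[0,0,-3,0],[0,0,-2,0],[0,0,0,0],[0,0,0,0],[0,0,0,0]]' >/dev/null; python3 st.py
python3 - <<'E'
from h import *
f=manip.grab_frame("wrist");C=Cam(f)
crop(C.img,0,0,512,384,1.5,"pics/w21.png")
S=Cam(manip.grab_frame("scene"));crop(S.img,0,0,512,384,1.5,"pics/s21.png")
crop(S.img,220,160,110,110,7,"pics/s21b.png")
E
```

```text
26.18 [0.6345 0.0058 0.0634] q [-0.169 -0.118  2.093  0.198  0.666 -1.995] lean 30.01 leanhead 4.4 x [-0.123  0.992 -0.027] z [ 0.499  0.039 -0.866] F [-0.5 -0.4 -0.9] g 0.501
27.02 [ 0.5444 -0.0011  0.218 ] q [-0.226 -0.556  2.153  0.173  1.049 -1.975] lean 29.91 leanhead 4.5 x [-0.123  0.992 -0.026] z [ 0.497  0.039 -0.867] F [ 0.6  0.1 -0. ] g 0.498
```

View pics/w21.png

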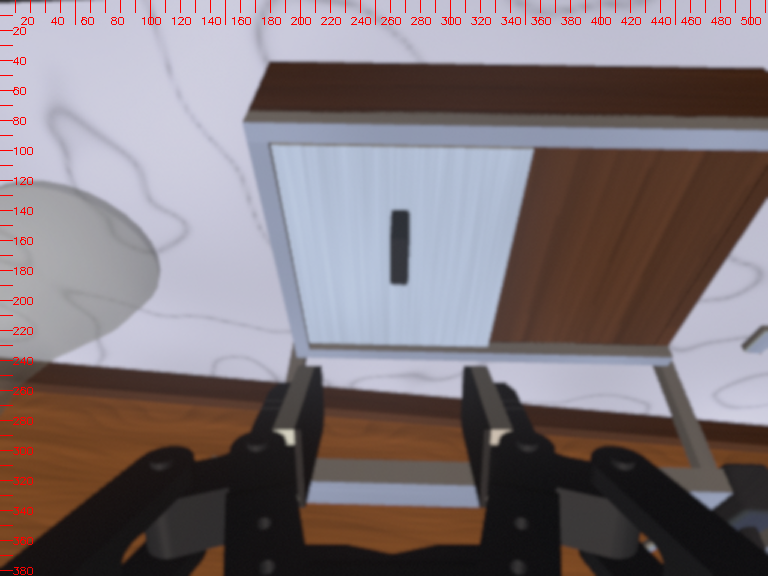

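View pics/s21.png

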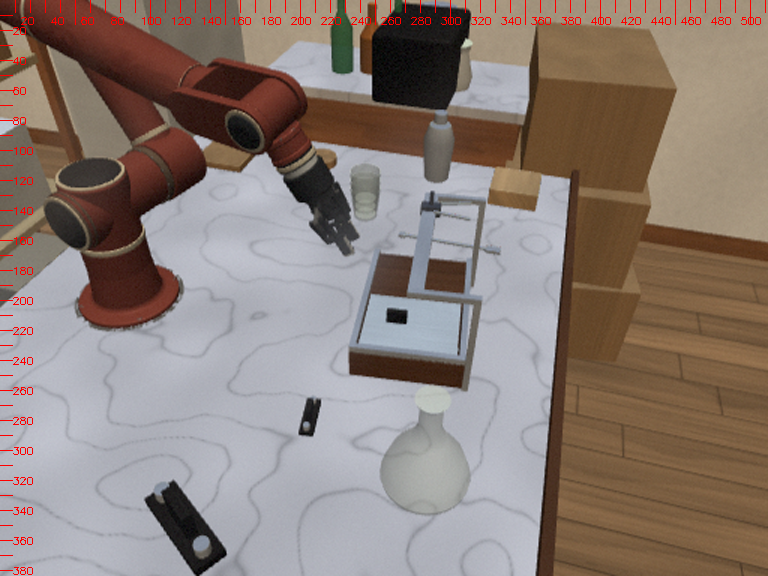

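View pics/s21b.png

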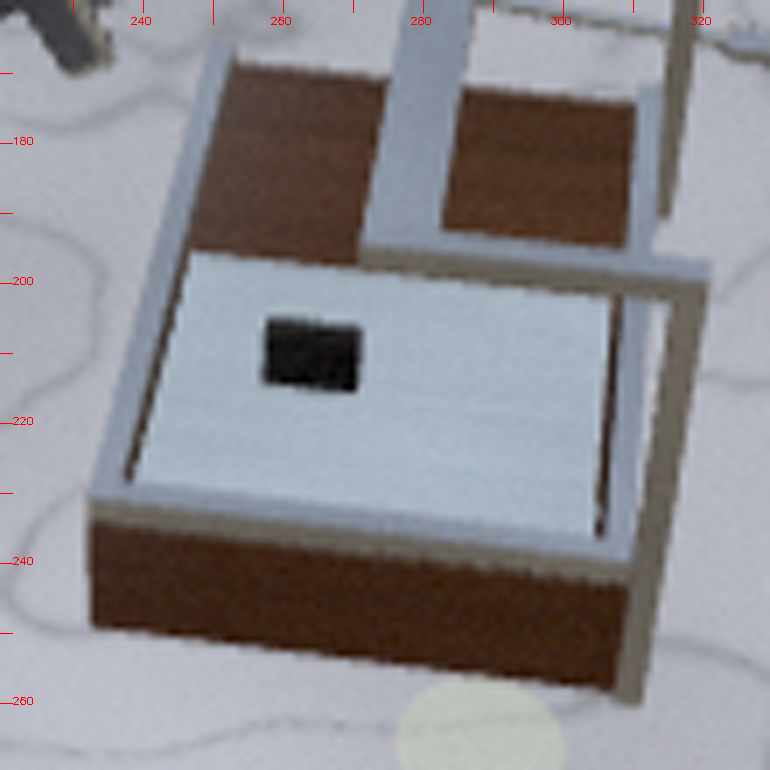

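The hatch lies flush against the right frame in both views, with no gap at its right edge. The decanter, tumblers and stirrer are at the same pixels as at the start, and the arm is clear. Handing in.

```bash
python3 -c "
from plant import manip;print(manip.job_done())"
```

```text
the job is handed in; nothing more can be done
None
```

The stopper tray is seated in the channel, the hatch is closed against its frame, and the job is handed in at about 27 s. No verdict was reported, so this rests on my own checks.

**What I did**
- **Lean:** the moves have no tilt command. I pushed against the joint-5 limit until the gripper leaned about 30°.
- **Tray:** I gripped the middle-sized tray by its fin, and closing the jaws turned it into line with the case. I carried it under the rail, pushed the block back, lowered it to the floor and released it with the hatch still open.
- **Hatch:** I gripped the pull, slid the hatch slowly home, let go and backed off.

**Last checks**
- **Tray:** it lay flat between the guides, touching both the end stop and the pushed-back block.
- **Hatch:** it stopped after 118.8 mm, matching the measured opening of 0.119 m. The force rose to 16 N there, and both views show it flush with the frame.
- **Bystanders:** the decanter, tumblers and stirrer look unmoved, and the arm was clear of everything.

**What failed or disagreed**
- **Fingertips:** the cameras put the real fingertips about 28 mm behind the reported TCP. My first grip therefore closed on top of the fin with about 7 N, and I corrected it.
- **Cameras:** the wrist camera and the fixed cameras differed by 3–4 mm on the tray, and one wrist view was off by several mm for case and tray alike. So I placed the tray by the guides seen in the wrist picture.
- **Joint 3:** early on, while I was testing the reach, it read 0.055–0.058 against its stated lower limit of 0.06. It read 0.057 again while I was building the lean. I can't tell whether that counts as passing the range.

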